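# Set up the phone stand: keeper shut, leg clamped at its mark and held

## Robot

A 6-joint arm with a two-finger parallel gripper is mounted at the origin on the work surface; the furniture and walls round the work are solid. World frame = base frame: x ahead of the robot, y to its left, z up, the work surface at z = 0. Lengths are in m, angles in rad, forces in N, time in s.
With the tool pointing down it reaches from about 0.35 to 0.925 m from the base axis. Payload 6.4 kg.
Tool frame: the origin (TCP) lies midway between the tips of the shut fingers; the grasp point (between the pads) lies 19 mm behind it (arm.grip_depth is the z of the grasp point in the tool frame, in m); z points along the fingers, y is the line along which they close (so a half turn about z gives the same grasp; the last joint's range is limited). The gripper opens to 85 mm and grips with 20 to 120 N. Pads are 22 mm wide; open, the fingers measure 114 mm over their backs; the gripper's body (76 mm by 85 mm) begins 54 mm behind the grasp point. The pads swing forward as they close: fully open they stand 13 mm farther back than shut.
Start: joints at [-1.519, 0.245, 1.558, -0, 1.339, -0.174], TCP at [0.146, -0.634, 0.201] pointing down, gripper open.
Joint ranges: [-3.13, 3.13], [-1.02, 2.26], [0.13, 2.54], [-0.95, 4.09], [0.21, 2.88], [-2.74, 2.74]. Speed limits (rad/s): [2.57, 2.57, 3.14, 3.14, 3.14, 3.14].

## Interface

Orientations are given as a unit quaternion [w, x, y, z].
In Python, from rig import arm gives the robot as it stands.
- The arm moves only by the shell command python3 -m pendant 'ROWS' [FORCE]. ROWS is JSON, a list of rows, each a list of 3 entries, a list of its own where there are three numbers: the shift along the tool's x, y, z scaled (see below), then the turn, a rotation vector about the tool's x, y, z scaled (see below), then the opening, from 0 (shut) to 1 (fully open). In form: [[[tx, ty, tz], [ax, ay, az], fingers], ...]. A call has 1 to 5 rows; each row is the pose to reach, as a shift and turn from the pose commanded when the call began, along the tool's axes at that moment; what a row does not reach only later rows make up. The controller multiplies each number of a shift by 40 cm and each number of a turn by pi/4 rad. A row lasts 1/12 s, in which the tool goes at most 41.7 mm and 7.16 degrees, less where a joint would pass 70% of its speed; a pose out of reach is approached as far as the arm can. A call with a number of a shift or a turn outside -1 to 1 is refused whole. A call with a gripper value outside its range is refused whole. The fingers move at their own pace and stop on an object; FORCE is the grip in N (left out, the last holds). Time passes only in rows, so rows that repeat a pose let the fingers close. It gives the time, the measured TCP pose, the force, the opening and the grip force at its end, in the units of the state.
- arm.get_obs(): the state, without advancing time (a new reading comes with each control period).
- arm.grab_frame(name): name is "side" or "top"; returns (picture, depth): 420x560x3 uint8, red, green, blue; 420x560 float32, m along the optical axis (not along the pixel's ray), 0 where there is no reading.
- arm.calibration(name): a dict with "fx", "fy", "cx", "cy" (pixels), "xyz" and "attitude" of the camera in the world. Camera axes: x right, y down, z forward; pixel columns grow to the right and rows downward; lengths in m; the calibration is good to about 2 mm. A picture is of the moment at which its call begins. calibration takes no time and is no camera call.
- arm.finish_job(): hands the job in; it is judged then, once.
Trained networks look in the newest picture that a camera, given by its name, has taken for a name from the list of things; names that differ only in an ending like _2 or _b are one class to them, and where a whole thing is asked for, a point or a joint stands for the part that bears it (a point fixed in the world has none). Each returns a list of dicts, best first, with "conf" (0 to 1); they miss things now and then, are a little off and sometimes report something else, mostly with a low value. They report only what shows in the picture. A call takes as long as a camera call. They do not tell look-alikes from the thing itself.
- arm.masks_of(camera, label): "region" (420x560 bool, what is visible of it) and "extent" ([left, top, right, bottom] in pixels, round what is visible of it).
The state is a dict: "time_s": time; "joint_pos": joint angles; "joint_velocities": joint speeds; "tau": joint torques, N m; "ee_pos": TCP position; "eef_rot": TCP orientation; "contact_force": force on the tool from outside, world axes, zero at the start; "torque": the same for the moment, N m; "finger_gap": finger opening in m; "finger_force": force on a finger pad.
Only numpy, scipy, OpenCV 4.12 (cv2) and the standard library are available. Lean on these libraries where they do the work, as an engineer would, in place of code of your own. Each camera call takes 0.05 s, during which the arm holds its last target. There are 200 camera calls.

## Task

Get the phone stand ready on the worktop: first swing the keeper bar fully shut over the phone until it clicks into its catch. Then, with the black cam lever on the leg's handle still open, draw the leg out until its pointer is level with the line on the steel clip, hold it there against its spring and pinch the lever closed onto the handle. Finish while still holding leg and closed lever in that grip at the mark (the cam's nut is loose, so do not let go), with the phone in its cradle and the other things left alone.

Things in the scene. Friction and masses are not known exactly. Their poses are not given: they have to be found in the camera images.
- stand: Light-wood phone stand lying flat, fixed, 325 mm long along own y. Origin on the worktop; own x away from the robot, y to its left, yaw within 9 degrees of 0. Phone cradle (106x188 mm, rim 20 mm high) is the -y half, centred at (0, -0.0925); leg channel (62 mm wide, walls 24 mm high) is the +y half, along y at x = +0.010.
- phone: Black phone, 165x81x10 mm, loose in the cradle, top face 22 mm above the worktop. Origin at the centre of its underside.
- keeper (a joint): Keeper bar's angle a (rad): 0 = shut against its stop, 1.0 to 1.5 at the start. The bar points along the stand's own (-cos a, -sin a), so it shuts clockwise seen from above. It moves freely and stays where left, until at 0.15 its nose meets a sprung ball (about 2 to 4 N at the knob); past 0.05 it snaps in behind the ball.
- keeper_hinge (a point): Point on the vertical hinge axis of the keeper bar (aluminium, 14 mm wide, underside 34 mm and top 42 mm above the worktop), at the stand's own (0.064, -0.060), 58 mm above the worktop. The pin itself is 54 mm high.
- keeper_knob (a point): Grip point on the keeper bar's upright black knob, 107 mm from the hinge axis, 58 mm above the worktop. Knob 16 mm in diameter, from 42 to 78 mm above the worktop; the bar lies below it, so keep fingertips above 44 mm.
- leg (a joint): How far the leg is drawn out (m), along the stand's own +y: 0 = fully in (start), 0.085 = outer stop. A spring of about 4.5 to 6 N always draws it back in; the cam lever alone does not hold it (its nut is loose).
- leg_handle: Leg's upright grey T-handle, axes as the stand's. Origin at worktop height on the cross-bar's centre. Cross-bar: x -0.05 to 0.05, y -0.004 to 0.004, 32 to 72 mm high. Fin: x -0.005 to 0.005, from the cross-bar to y = -0.065, 30 to 72 mm high; carriage below. Drive the leg out with the fingers astride fin and lever, their sides pressing the cross-bar's -y face.
- lever (a joint): Cam lever's angle (rad): 0 = closed, flat along the fin; 0.5 to 0.65 at the start, 0.75 at most. Held by friction (about 1.5 N at 20 mm from the pivot); stays where left. A pinch across fin and lever closes it.
- lever_paddle: Cam lever: black upright plate, 8 mm thick, 55 mm long, 40 to 70 mm high. Origin on its vertical pivot at the handle's own (-0.010, -0.011), worktop height; runs along its own -y. Open, its free end stands out to the robot's side (-x): at 0.65 rad to handle x = -0.029 at 20 mm from the pivot, -0.05 at the end. Closed, lever and fin are 19 mm thick together, x -0.014 to 0.005.
- leg_index (a point): Tip of the leg's steel pointer, sticking out under the near end of the cross-bar: 61 mm to the robot's side of the cross-bar's centre and level with it along y; 36 mm high, passing over the clip.
- mark_line (a point): Length mark: raised line, 2 mm wide and 52 mm long, across the middle of the steel clip (54x12 mm, 29 mm high) that sticks out from the channel's near wall to the robot's side; point near its outer end, at the stand's own x = -0.060. Axes as the stand's. The leg is at the mark when pointer and line have the same y in the stand's axes, 30 to 70 mm out from fully in.
- cradle_center (a point): Centre of the cradle's floor, where the middle of the phone's underside lies, 12 mm above the worktop.
- lemon: Lemon, 71x53x51 mm, on the robot's side of the stand. Leave alone.
- garlic: Garlic bulb, 60x60x59 mm, to the right of the stand. Leave alone.
- ketchup: Squat green squeeze bottle, 53x88x186 mm, behind the stand. Leave alone.
- tin_beans: Food tin, 75 mm wide, 110 mm high, behind the stand. Leave alone.
- jam_jar: Jar with a screw lid, 78 mm wide, 92 mm high, behind the stand. Leave alone.
- spice_a: Spice jar with a dark cap, 44 mm wide, 105 mm high, to the right of the stand. Leave alone.
Things that resemble listed ones, but are neither listed nor needed, are in the scene too. Of the things shaped like the part that bears mark_line, the bare steel one is meant.

How it is judged:
By the outcome, as a careful person would: the job done as asked, in the order asked, and still so for the second after the job is handed in, while the arm keeps its last pose, push and grip.
It also fails if it takes over 48 s, if anything falls off the work surface, if the arm or the gripper's body presses on something with over 40 N, if the wrist force passes 120 N, or if a joint passes its speed limit or range.

## Working session

There is one attempt and no reset: what is moved stays moved. The work goes in short steps, Python scripts to look and compute and a shell command to move; the robot and the scene stay as the last step left them, time stands still between calls to the robot, and variables do not carry over. Pictures are saved under pics/ and viewed, at most 10 in all, crops included, and the job is handed in when it is done.

```bash
mkdir -p pics; ls
cat > h.py <<'E'
import numpy as np, cv2
from rig import arm
from scipy.spatial.transform import Rotation as R
def cam(n):
    c=arm.calibration(n); a=c["attitude"]
    M=R.from_quat([a[1],a[2],a[3],a[0]]).as_matrix() if np.size(a)==4 else np.array(a)
    return c,M,np.array(c["xyz"])
def cloud(n,d):
    c,M,t=cam(n); v,u=np.mgrid[0:d.shape[0],0:d.shape[1]]
    P=np.stack([(u-c["cx"])/c["fx"]*d,(v-c["cy"])/c["fy"]*d,d],-1)
    return P@M.T+t
def ray(n,u,v,z):
    c,M,t=cam(n); r=M@np.array([(u-c["cx"])/c["fx"],(v-c["cy"])/c["fy"],1]); return t+r*(z-t[2])/r[2]
def pix(n,p):
    c,M,t=cam(n); q=M.T@(np.array(p)-t); return q[0]/q[2]*c["fx"]+c["cx"],q[1]/q[2]*c["fy"]+c["cy"]
E
python3 - <<'E'
from h import *
for n in("side","top"):
    im,d=arm.grab_frame(n); cv2.imwrite(f"pics/{n}0.png",im[...,::-1]); np.save(f"{n}0.npy",d)
    print(n,arm.calibration(n))
    P=cloud(n,d)
    for l in("stand","phone","keeper","keeper_knob","leg_handle","lever_paddle","mark_line","leg_index","keeper_hinge"):
        for m in arm.masks_of(n,l)[:3]:
            r=m["region"]&(d>0); print(l,round(m["conf"],2),m["extent"],np.median(P[r],0).round(3),r.sum())
print(arm.get_obs())
E
```

```text
pics
side {'fx': 484.4813050892621, 'fy': 484.4813050892621, 'cx': 273.1944262122367, 'cy': 208.34531668269867, 'xyz': array([0.51375096, 0.59897519, 0.64490955]), 'attitude': array([-0.01126657, -0.00188657,  0.88805444, -0.45959637])}
stand 0.74 [256.2, 182.4, 325.8, 311.8] [ 0.467 -0.098  0.03 ] 4015
stand 0.57 [295.6, 222.2, 307.2, 241.5] [ 0.439 -0.14   0.068] 153
phone 0.83 [269.7, 195.1, 308.2, 238.9] [ 0.47  -0.244  0.023] 1118
keeper 0.68 [254.9, 179.9, 285.4, 227.9] [ 0.497 -0.272  0.044] 349
keeper 0.15 [252.3, 180.6, 320.5, 317.8] [ 0.466 -0.098  0.029] 4034
keeper_knob 0.67 [253.0, 179.8, 285.3, 226.5] [ 0.497 -0.268  0.044] 341
keeper_knob 0.39 [253.8, 180.3, 323.1, 311.6] [ 0.467 -0.099  0.029] 4257
leg_handle 0.85 [264.8, 224.4, 316.1, 315.2] [ 0.462 -0.097  0.046] 1928
leg_handle 0.43 [254.5, 180.4, 321.5, 313.6] [ 0.466 -0.098  0.029] 4136
lever_paddle 0.54 [294.9, 222.7, 306.5, 239.4] [ 0.44  -0.14   0.068] 145
lever_paddle 0.31 [310.4, 154.6, 334.2, 177.8] [ 0.37  -0.441  0.035] 353
mark_line 0.61 [347.8, 202.0, 370.7, 214.6] [ 0.31  -0.292  0.025] 168
mark_line 0
[... 1350 characters left out ...]
 1.0, 'joint_pos': array([-1.51910990e+00,  2.45116715e-01,  1.55780727e+00, -2.63870546e-05,
        1.33872174e+00, -1.74090006e-01]), 'joint_velocities': array([-0.00193043,  0.00069435,  0.00048905, -0.00153486, -0.00042415,
       -0.00056434]), 'tau': array([ 7.14702510e-04, -4.29519260e+01, -3.26434994e+01, -1.06618265e-04,
        3.39585413e-04,  1.43792828e-06]), 'ee_pos': array([ 0.14551584, -0.63350082,  0.20107564]), 'eef_rot': array([-2.72710964e-05,  9.93634547e-01,  1.12651617e-01, -1.11927034e-05]), 'contact_force': array([-0.46830289,  0.10704665, -0.17930627]), 'torque': array([ 0.05801015,  0.01005734, -0.01189461]), 'finger_force': 0.0, 'finger_gap': 0.08542515441646606}
```

Run:
```python
import cv2,numpy as np
a=cv2.imread("pics/top0.png")[170:300,150:390]; b=cv2.imread("pics/side0.png")[150:330,160:400]
cv2.imwrite("pics/c1.png",cv2.resize(a,None,fx=3.3,fy=3.3,interpolation=cv2.INTER_CUBIC))
cv2.imwrite("pics/c2.png",cv2.resize(b,None,fx=3.3,fy=3.3,interpolation=cv2.INTER_CUBIC))
```

```text
(no output)
```

View pics/c1.png

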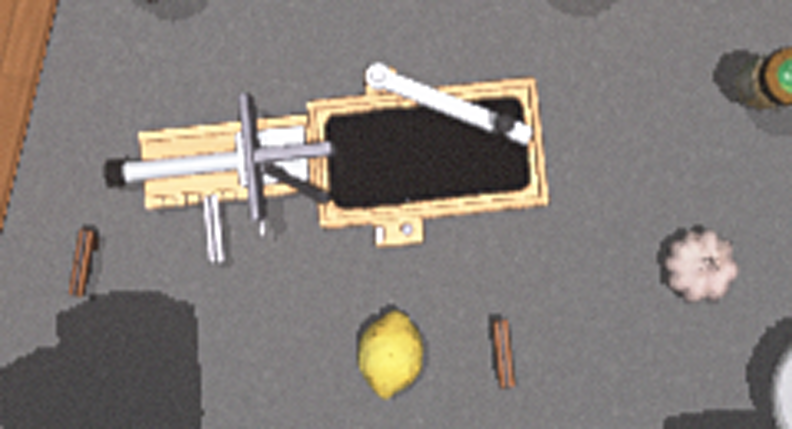

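View pics/c2.png

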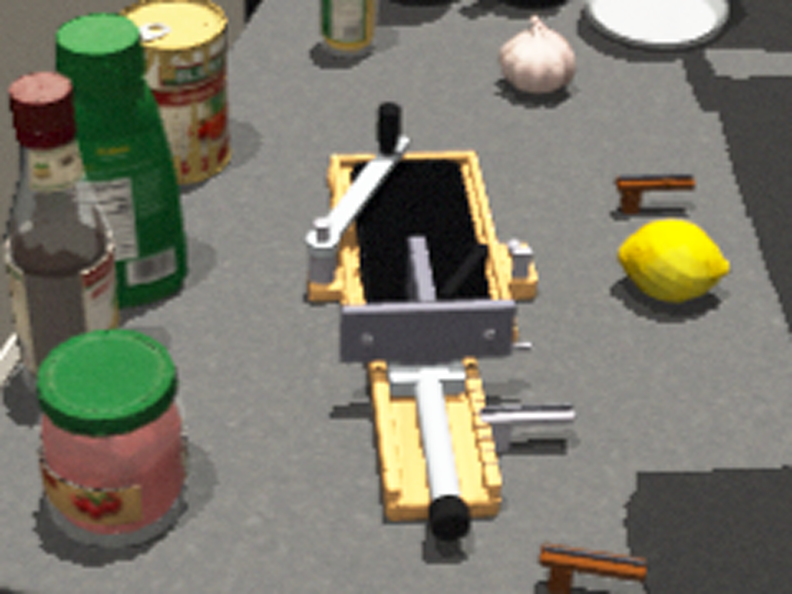

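View pics/top0.png

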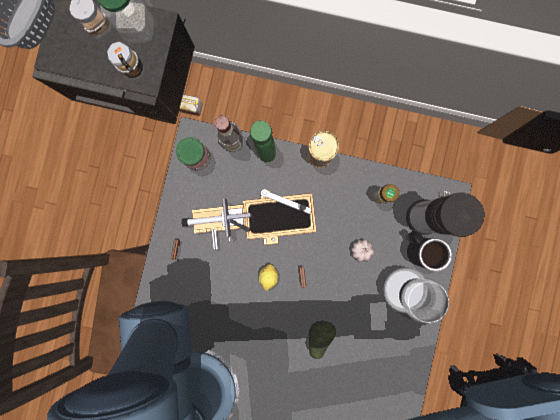

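```bash
cat >> h.py <<'E'
def hue(im): return cv2.cvtColor(np.ascontiguousarray(im),cv2.COLOR_RGB2HSV)
def toS(P,s): # world->stand
    c,n=np.cos(s[2]),np.sin(s[2]); d=np.asarray(P)[...,:2]-s[:2]
    return np.stack([c*d[...,0]+n*d[...,1],-n*d[...,0]+c*d[...,1]],-1)
def toW(p,s):
    c,n=np.cos(s[2]),np.sin(s[2]); return np.array([s[0]+c*p[0]-n*p[1],s[1]+n*p[0]+c*p[1]])
E
python3 - <<'E'
from h import *
from scipy.optimize import least_squares
ct=np.array([(307,103),(535,79),(548,203),(321,227),(376,75),(139,132),(146,209)])/3.3+[150,170]-0.35
zs=[.02]*4+[.054]+[.024]*2
W=np.array([ray("top",u,v,z)[:2] for (u,v),z in zip(ct,zs)])
S=np.array([(.053,.0015),(.053,-.1865),(-.053,-.1865),(-.053,.0015),(.064,-.06),(.041,.1385),(-.021,.1385)])
f=lambda s:np.r_[(toS(W,s)-S).ravel()]
r=least_squares(f,[.47,-.14,0],loss='soft_l1',f_scale=.003); s=r.x; print(s.round(4),(f(s).reshape(-1,2)*1000).round(1))
np.save("s.npy",s)
for n in("top","side"):
    im=cv2.imread(f"pics/{n}0.png")[...,::-1]; d=np.load(f"{n}0.npy"); P=cloud(n,d); q=toS(P,s); z=P[...,2]; H=hue(im)
    wood=(H[...,0]>8)&(H[...,0]<28)&(H[...,1]>60)&(H[...,2]>110)&(abs(q[...,0])<.08)&(abs(q[...,1])<.22)&(z<.05)
    print(n,"wood rim z",np.percentile(z[wood],[5,50,95]).round(4))
    cr=wood&(q[...,1]<-.01); print(" cradle ext x",np.percentile(q[cr][:,0],[2,98]).round(4),"y",np.percentile(q[cr][:,1],[2,98]).round(4))
    cb=(z>.055)&(z<.085)&(abs(q[...,0])<.055)&(q[...,1]>-.05)&(q[...,1]<.12)
    hy=np.histogram(q[cb][:,1],bins=np.arange(-.05,.12,.005)); print(" hi pts",cb.sum(),[(round(b,3),c) for b,c in zip(hy[1],hy[0]) if c])
    e=cb&(q[...,0]<-.015)|cb&(q[...,0]>.025); e&=(q[...,1]>0)
    print(" crossbar y med",np.median(q[e],0).round(4),"fit",np.polyfit(q[e][:,0],q[e][:,1],1).round(4),"z",np.percentile(z[e],[50,95]).round(4))
    cl=(q[...,0]<-.026)&(q[...,0]>-.085)&(q[...,1]>.03)&(q[...,1]<.13)&(z>.018)&(z<.04)
    print(" clip",cl.sum(),np.median(q[cl],0).round(4),np.percentile(q[cl][:,1],[5,95]).round(4),np.median(z[cl]).round(4),"x",np.percentile(q[cl][:,0],[2,98]).round(4))
    kb=(z>.036)&(z<.1)&(q[...,1]<-.055)&(q[...,1]>-.2)&(q[...,0]>-.02)&(q[...,0]<.09)
    a=q[kb]-[.064,-.06]; rr=np.hypot(*a.T); an=np.arctan2(-a[:,1],-a[:,0]); m=rr>.04
    print(" keeper",kb.sum(),np.median(an[m]).round(3),rr.max().round(3)); kn=z>.06; kn&=kb&(q[...,1]<-.1); print(" knob",P[kn].mean(0).round(4) if kn.any() else None,kn.sum())
    bl=np.argwhere((H[...,2]<60)&cb&(q[...,0]<0)&(q[...,1]<.02)); 
    if len(bl): t=q[tuple(bl.T)]; print(" lever",len(bl),t.mean(0).round(4),t.min(0),t.max(0))
E
```

```text
[ 0.462  -0.1459  0.0753] [[-2.4 -1. ]
 [-2.7  0.8]
 [ 2.3  1.2]
 [ 2.3 -2. ]
 [ 0.1  0.6]
 [ 0.4 -0.1]
 [-0.3  0.3]]
top wood rim z [0.0071 0.016  0.025 ]
 cradle ext x [-0.0689  0.0535] y [-0.1853 -0.0121]
 hi pts 309 [(np.float64(-0.025), np.int64(2)), (np.float64(-0.02), np.int64(8)), (np.float64(-0.015), np.int64(15)), (np.float64(-0.01), np.int64(15)), (np.float64(-0.005), np.int64(16)), (np.float64(-0.0), np.int64(16)), (np.float64(0.005), np.int64(15)), (np.float64(0.01), np.int64(15)), (np.float64(0.015), np.int64(15)), (np.float64(0.02), np.int64(16)), (np.float64(0.025), np.int64(16)), (np.float64(0.03), np.int64(11)), (np.float64(0.035), np.int64(8)), (np.float64(0.04), np.int64(94)), (np.float64(0.045), np.int64(47))]
 crossbar y med [-0.0154  0.0428] fit [0.1051 0.0383] z [0.0707 0.0735]
 clip 84 [-0.0454  0.0848] [0.0441 0.0914] 0.0254 x [-0.0669 -0.0269]
 keeper 289 1.092 0.13
 knob [ 0.4883 -0.299   0.0751] 32
side wood rim z [-0.7287 -0.5364  0.0252]
 cradle ext x [-0.0755  0.0751] y [-0.1828 -0.0421]
 hi pts 747 [(np.float64(-0.02), np.int64(10)), (np.float64(-0.015), np.int64(20)), (np.float64(-0.01), np.int64(20)), (np.float64(-0.005), np.int64(27)), (np.float64(-0.0), np.int64(24)), (np.float64(0.005), np.int64(27)), (np.float64(0.01), np.int64(21)), (np.float64(0.015), np.int64(27)), (np.float64(0.02), np.int64(20)), (np.float64(0.025), np.int64(29)), (np.float64(0.03), np.int64(15)), (np.float64(0.035), np.int64(17)), (np.float64(0.04), np.int64(83)), (np.float64(0.045), np.int64(402)), (np.float64(0.05), np.int64(5))]
 crossbar y med [-0.0164  0.0466] fit [0.114  0.0408] z [0.0673 0.0735]
 clip 186 [-0.0469  0.0877] [0.0451 0.0917] 0.0271 x [-0.0711 -0.0266]
 keeper 364 1.035 0.13
 knob [ 0.4847 -0.2962  0.0725] 68
 lever 87 [-0.0229  0.005 ] [-0.03298576 -0.01395761] [-0.00998396  0.0194581 ]
```

The steel clip is at top px (215,239). The look-alikes are the two copper clips at (175,249) and (303,278), and the crop confirms the steel one attached to the channel. The keeper hinge is at (264,193) and its knob at (303,207).

Moving over towards the knob.

```bash
python3 -m pendant '[[[0.1,-0.06,0],[0,0,0.05],0.7],[[0.2,-0.12,0],[0,0,0.1],0.7],[[0.3,-0.18,0],[0,0,0.15],0.7],[[0.4,-0.24,0],[0,0,0.19],0.7],[[0.5,-0.3,0],[0,0,0.19],0.7]]' 25
python3 -m pendant '[[[0.1,-0.06,0],[0,0,0],0.7],[[0.2,-0.12,0],[0,0,0],0.7],[[0.3,-0.18,0],[0,0,0],0.7],[[0.3,-0.18,0],[0,0,0],0.7],[[0.3,-0.18,0],[0,0,0],0.7]]'
cat >> h.py <<'E'
def rel(W,yaw=None):
    o=arm.get_obs(); q=o["eef_rot"]; M=R.from_quat([q[1],q[2],q[3],q[0]]).as_matrix()
    print("tcp",o["ee_pos"].round(4),"toolx yaw",np.arctan2(M[1,0],M[0,0]).round(4),"F",o["contact_force"].round(1),"gap",o["finger_gap"].round(4),o["finger_force"].round(1),"t",round(o["time_s"],2))
    for w in np.atleast_2d(W): print("  ",np.round(w,4),"->",(M.T@(w-o["ee_pos"])/.4).round(3))
    if yaw is not None: print("  turn z",((np.arctan2(M[1,0],M[0,0])-yaw)/(np.pi/4)).round(3))
E
python3 - <<'E'
from h import *
from scipy.optimize import least_squares
s=np.load("s.npy")
for n in("top","side"):
    im=cv2.imread(f"pics/{n}0.png")[...,::-1]; P=cloud(n,np.load(f"{n}0.npy")); q=toS(P,s); z=P[...,2]
    e=(z>.05)&(z<.08)&(abs(q[...,0]-.01)<.06)&(q[...,1]>.035)&(q[...,1]<.06)&(abs(q[...,0]-.01)>.01)
    print(n,"cross fit",np.polyfit(q[e][:,0],q[e][:,1],1).round(4),"x ext",np.percentile(q[e][:,0],[1,99]).round(4))
    cl=(q[...,0]<-.03)&(q[...,0]>-.085)&(q[...,1]>.07)&(q[...,1]<.11)&(z>.02)&(z<.04)
    print(" clip",cl.sum(),np.polyfit(q[cl][:,0],q[cl][:,1],1).round(4),np.percentile(q[cl][:,1],[3,50,97]).round(4))
    kn=(z>.055)&(z<.09)&(q[...,1]<-.12)&(q[...,1]>-.2)&(abs(q[...,0])<.05); print(" knob",q[kn].mean(0).round(4),q[kn].min(0).round(4),q[kn].max(0).round(4))
for a in(1.0,1.05,1.1,1.15): print(a,np.array([.064,-.06])-.107*np.array([np.cos(a),np.sin(a)]))
rel([[*toW(np.array([.064,-.06])-.107*np.array([np.cos(a),np.sin(a)]),s),.11] for a in(1.05,1.1)],s[2])
E
```

```text
time_s: 1.42
ee_pos: [0.2967, -0.4876, 0.2012]
eef_rot: [0.0, 0.999, 0.037, 0.0]
contact_force: [-0.3, -0.9, 0.2]
finger_gap: 0.0597
finger_force: 0.0
time_s: 1.83
ee_pos: [0.4123, -0.4057, 0.2012]
eef_rot: [-0.0, 0.999, 0.041, 0.0]
contact_force: [-0.9, -0.2, -0.4]
finger_gap: 0.0599
finger_force: 0.0
top cross fit [0.0011 0.0436] x ext [-0.0381  0.0592]
 clip 68 [0.0031 0.0858] [0.0804 0.0852 0.0918]
 knob [ 0.0147 -0.1546] [ 0.0072 -0.1615] [ 0.0223 -0.1479]
side cross fit [-0.0013  0.0467] x ext [-0.0414  0.0567]
 clip 142 [0.0135 0.0885] [0.0807 0.0883 0.0921]
 knob [ 0.0113 -0.1515] [ 0.0037 -0.1641] [ 0.019  -0.1441]
1.0 [ 0.00618765 -0.1500374 ]
1.05 [ 0.0107599  -0.15281429]
1.1 [ 0.01546522 -0.15535919]
1.15 [ 0.02029184 -0.15766574]Traceback (most recent call last):
  File "<stdin>", line 12, in <module>
  File "h.py", line 24, in rel
    print("tcp",o["ee_pos"].round(4),"toolx yaw",np.arctan2(M[1,0],M[0,0]).round(4),"F",o["contact_force"].round(1),"gap",o["finger_gap"].round(4),o["finger_force"].round(1),"t",round(o["time_s"],2))
                                                                                                                          ^^^^^^^^^^^^^^^^^^^^^
AttributeError: 'float' object has no attribute 'round'
```

```bash
sed -i 's/o\["finger_gap"\].round(4),o\["finger_force"\].round(1)/round(o["finger_gap"],4),round(o["finger_force"],1)/' h.py
python3 - <<'E'
from h import *
s=np.load("s.npy")
k=lambda a,z:[*toW(np.array([.064,-.06])-.107*np.array([np.cos(a),np.sin(a)]),s),z]
rel([k(1.085,.12),k(1.085,.05)],s[2])
E
```

```text
tcp [ 0.4123 -0.4057  0.2012] toolx yaw 0.0816 F [-0.9 -0.2 -0.4] gap 0.0599 0.0 t 1.83
   [ 0.4876 -0.299   0.12  ] -> [ 0.209 -0.25   0.203]
   [ 0.4876 -0.299   0.05  ] -> [ 0.209 -0.25   0.378]
  turn z 0.008
```

```bash
python3 -m pendant '[[[0.1,-0.12,0],[0,0,0],0.6],[[0.209,-0.25,0.05],[0,0,0.008],0.6],[[0.209,-0.25,0.2],[0,0,0.008],0.6],[[0.209,-0.25,0.2],[0,0,0.008],0.6],[[0.209,-0.25,0.2],[0,0,0.008],0.6]]' 25 >/dev/null
python3 -m pendant '[[[0,0,0.06],[0,0,0],0.6],[[0,0,0.12],[0,0,0],0.6],[[0,0,0.178],[0,0,0],0.6],[[0,0,0.178],[0,0,0],0.6]]'
python3 - <<'E'
from h import *
im,d=arm.grab_frame("side")
cv2.imwrite("pics/k1.png",cv2.resize(im[120:270,200:400],None,fx=4,fy=4,interpolation=cv2.INTER_CUBIC)[...,::-1])
E
```

```text
time_s: 2.58
ee_pos: [0.4823, -0.301, 0.0458]
eef_rot: [-0.003, 0.999, 0.034, -0.003]
contact_force: [0.2, 1.3, -0.1]
finger_gap: 0.0509
finger_force: 0.0
```

View pics/k1.png

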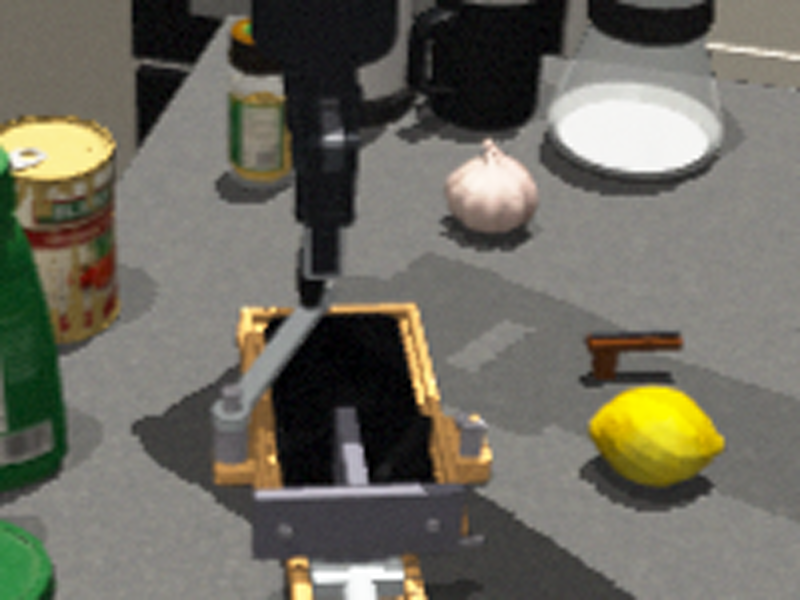

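Side view: the near finger is around crop (325,250), with the knob hidden behind it at the bar's end (320,300). The fingers are astride the knob, so I'll close.

```bash
python3 -m pendant '[[[0,0,0],[0,0,0],0.1],[[0,0,0],[0,0,0],0.1],[[0,0,0],[0,0,0],0.1],[[0,0,0],[0,0,0],0.1]]' 25
python3 - <<'E'
from h import *
s=np.load("s.npy")
k=lambda a,z:[*toW(np.array([.064,-.06])-.107*np.array([np.cos(a),np.sin(a)]),s),z]
rel([k(a,.049) for a in (1.08,.87,.65,.43,.2,.1,0,-.05)],s[2])
E
```

```text
time_s: 2.97
ee_pos: [0.4863, -0.3029, 0.0516]
eef_rot: [0.001, 0.999, 0.035, 0.001]
contact_force: [0.0, 0.4, -0.1]
finger_gap: 0.0087
finger_force: 0.0
tcp [ 0.4863 -0.3029  0.0516] toolx yaw 0.0702 F [ 0.   0.4 -0.1] gap 0.0087 0.0 t 2.97
   [ 0.4871 -0.2988  0.049 ] -> [ 0.003 -0.01   0.006]
   [ 0.4677 -0.2877  0.049 ] -> [-0.044 -0.041  0.006]
   [ 0.4503 -0.2719  0.049 ] -> [-0.084 -0.084  0.006]
   [ 0.4367 -0.2527  0.049 ] -> [-0.115 -0.134  0.006]
   [ 0.4274 -0.23    0.049 ] -> [-0.134 -0.192  0.006]
   [ 0.425  -0.2196  0.049 ] -> [-0.138 -0.219  0.006]
   [ 0.4236 -0.209   0.049 ] -> [-0.14  -0.245  0.006]
   [ 0.4234 -0.2036  0.049 ] -> [-0.139 -0.259  0.006]
  turn z -0.006
```

Run:
```python
from h import *
im,d=arm.grab_frame("side"); t,dt=arm.grab_frame("top")
a=cv2.resize(im[140:260,210:350],None,fx=4,fy=4,interpolation=cv2.INTER_CUBIC)[...,::-1]
b=cv2.resize(t[160:265,230:330],None,fx=4,fy=4,interpolation=cv2.INTER_CUBIC)[...,::-1]
c=np.zeros((480,960,3),np.uint8); c[:480,:560]=a; c[:420,560:]=b
cv2.imwrite("pics/k2.png",cv2.resize(c,(800,400)))
s=np.load("s.npy")
for n,D in(("side",d),("top",dt)):
    P=cloud(n,D); q=toS(P,s); z=P[...,2]
    kb=(z>.03)&(z<.046)&(q[...,1]<-.055)&(q[...,1]>-.2)&(q[...,0]>-.05)&(q[...,0]<.09)
    A=q[kb]-[.064,-.06]; rr=np.hypot(*A.T); an=np.arctan2(-A[:,1],-A[:,0]); m=(rr>.03)&(rr<.09); print(n,kb.sum(),np.percentile(an[m],[25,50,75]).round(3))
```

```text
side 251 [0.964 1.024 1.085]Traceback (most recent call last):
  File "<stdin>", line 11, in <module>
    return _quantile_unchecked(
        a, q, axis, out, overwrite_input, method, keepdims, weights)
    return _ureduce(a,
                    func=_quantile_ureduce_func,
    ...<5 lines>...
                    overwrite_input=overwrite_input,
                    method=method)
    r = func(a, **kwargs)
    result = _quantile(arr,
                       quantiles=q,
    ...<2 lines>...
                       out=out,
                       weights=wgt)
    slices_having_nans = np.isnan(arr[-1, ...])
                                  ~~~^^^^^^^^^
IndexError: index -1 is out of bounds for axis 0 with size 0
```

View pics/k2.png

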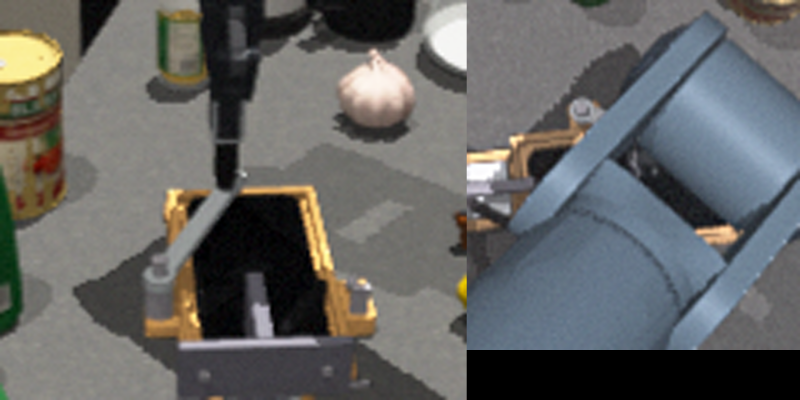

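Run:
```python
from h import *
im,d=arm.grab_frame("side"); s=np.load("s.npy")
for D in(np.load("side0.npy"),d):
    P=cloud("side",D); q=toS(P,s); z=P[...,2]
    kb=(z>.037)&(z<.047)&(q[...,1]<-.055)&(q[...,1]>-.2)&(q[...,0]>-.05)&(q[...,0]<.09)
    A=q[kb]-[.064,-.06]; rr=np.hypot(*A.T); an=np.arctan2(-A[:,1],-A[:,0]); m=(rr>.03)&(rr<.09); print(kb.sum(),np.percentile(an[m],[25,50,75]).round(3),rr.max())
    r=(z>.045)&(q[...,1]<-.10)&(q[...,1]>-.22)&(abs(q[...,0]-.01)<.05)&(z<.12)
    for a,b in((.045,.055),(.055,.065),(.065,.08),(.08,.1),(.1,.12)):
        k=r&(z>=a)&(z<b); print((a,b),k.sum(),q[k].min(0).round(3) if k.any() else 0,q[k].max(0).round(3) if k.any() else 0)
print(arm.get_obs()["finger_gap"],pix("side",[.4863,-.3029,.0516]))
c=im[150:210,240:320].astype(float); c=255*(c/255)**.5
cv2.imwrite("pics/k3.png",cv2.resize(c,None,fx=10,fy=10,interpolation=cv2.INTER_CUBIC)[...,::-1].clip(0,255))
```

```text
239 [0.962 1.019 1.089] 0.12954335831526337
(0.045, 0.055) 24 [ 0.003 -0.159] [ 0.04  -0.102]
(0.055, 0.065) 26 [ 0.004 -0.158] [ 0.019 -0.146]
(0.065, 0.08) 56 [ 0.004 -0.164] [ 0.018 -0.147]
(0.08, 0.1) 2 [ 0.008 -0.15 ] [ 0.012 -0.144]
(0.1, 0.12) 0 0 0
239 [0.961 1.018 1.089] 0.13185387529790768
(0.045, 0.055) 26 [ 0.006 -0.157] [ 0.042 -0.103]
(0.055, 0.065) 28 [ 0.004 -0.157] [ 0.019 -0.147]
(0.065, 0.08) 38 [ 0.004 -0.153] [ 0.018 -0.146]
(0.08, 0.1) 68 [ 0.001 -0.164] [ 0.023 -0.137]
(0.1, 0.12) 70 [ 0.002 -0.162] [ 0.022 -0.137]
0.0086961613891292 (np.float64(276.8864326549026), np.float64(192.09526472417917))[ WARN:0@1.961] global loadsave.cpp:1063 imwrite_ Unsupported depth image for selected encoder is fallbacked to CV_8U.
```

View pics/k3.png

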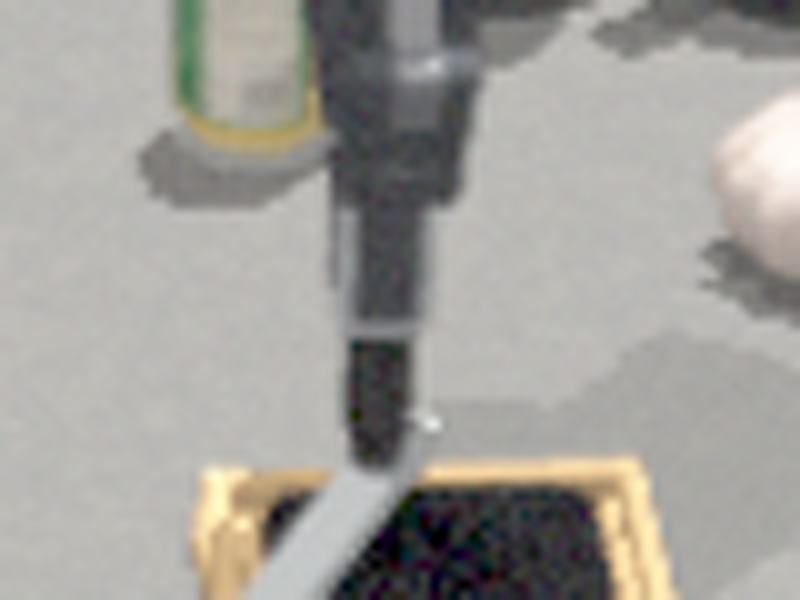

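Run:
```python
from h import *
im,d=arm.grab_frame("side"); s=np.load("s.npy"); d0=np.load("side0.npy")
P=cloud("side",d); P0=cloud("side",d0)
for v in range(166,200,2):
    print(v,im[v,278],[(toS(P[v,u],s).round(3),P[v,u,2].round(3)) for u in(276,278,280)],toS(P0[v,278],s).round(3),P0[v,278,2].round(3))
# tool pose check
for w in([.4863,-.3029,.0516],[.4863,-.3029,.08]): print(pix("side",w))
print(arm.grip_depth)
```

```text
166 [20 18 22] [(array([ 0.021, -0.11 ]), np.float64(0.147)), (array([ 0.017, -0.11 ]), np.float64(0.147)), (array([ 0.013, -0.112]), np.float64(0.146))] [-0.009 -0.355] 0.003
168 [19 19 21] [(array([ 0.02 , -0.118]), np.float64(0.138)), (array([ 0.015, -0.123]), np.float64(0.135)), (array([ 0.011, -0.122]), np.float64(0.135))] [-0.009 -0.348] 0.002
170 [19 17 24] [(array([ 0.02 , -0.122]), np.float64(0.131)), (array([ 0.015, -0.122]), np.float64(0.13)), (array([ 0.011, -0.122]), np.float64(0.13))] [-0.008 -0.34 ] -0.0
172 [22 23 26] [(array([ 0.018, -0.137]), np.float64(0.117)), (array([ 0.013, -0.141]), np.float64(0.114)), (array([ 0.009, -0.142]), np.float64(0.113))] [-0.007 -0.326] 0.002
174 [18 21 20] [(array([ 0.018, -0.139]), np.float64(0.111)), (array([ 0.013, -0.142]), np.float64(0.109)), (array([ 0.009, -0.14 ]), np.float64(0.109))] [-0.006 -0.318] 0.002
176 [16 19 23] [(array([ 0.017, -0.139]), np.float64(0.105)), (array([ 0.013, -0.139]), np.float64(0.105)), (array([ 0.009, -0.138]), np.float64(0.106))] [-0.005 -0.305] 0.003
178 [32 34 39] [(array([ 0.017, -0.14 ]), np.fl
[... 1314 characters left out ...]
loat64(0.059))] [ 0.011 -0.148] 0.058
194 [5 5 9] [(array([ 0.015, -0.152]), np.float64(0.051)), (array([ 0.011, -0.148]), np.float64(0.053)), (array([ 0.006, -0.153]), np.float64(0.05))] [ 0.011 -0.148] 0.053
196 [27 27 27] [(array([ 0.015, -0.152]), np.float64(0.045)), (array([ 0.011, -0.148]), np.float64(0.048)), (array([ 0.005, -0.156]), np.float64(0.042))] [ 0.011 -0.15 ] 0.046
198 [136 138 138] [(array([ 0.015, -0.146]), np.float64(0.044)), (array([ 0.011, -0.148]), np.float64(0.043)), (array([ 0.006, -0.153]), np.float64(0.039))] [ 0.011 -0.148] 0.043
(np.float64(276.8864326549026), np.float64(192.09526472417917))
(np.float64(277.2248835884621), np.float64(181.27771955378248))
-0.0187
```

```bash
python3 -m pendant '[[[0,0,-0.08],[0,0,0],0.1],[[0,0,-0.15],[0,0,0],0.1],[[0,0,-0.15],[0,0,0],0.1],[[0,0,-0.15],[0,0,0],0.1],[[0,0,-0.15],[0,0,0],0.1]]'
python3 - <<'E'
from h import *
im,d=arm.grab_frame("side"); s=np.load("s.npy"); P=cloud("side",d); o=arm.get_obs()["ee_pos"]
print(toS(o,s),pix("side",o))
for v in range(130,200,3): print(v,im[v,278],[(toS(P[v,u],s).round(3),P[v,u,2].round(3)) for u in(274,278,282)])
c=im[110:210,220:340].astype(float); c=255*(c/255)**.5
cv2.imwrite("pics/k4.png",cv2.resize(c.astype(np.uint8),None,fx=6,fy=6,interpolation=cv2.INTER_CUBIC)[...,::-1])
E
```

```text
time_s: 3.58
ee_pos: [0.4852, -0.3017, 0.1095]
eef_rot: [-0.0, 0.999, 0.035, -0.0]
contact_force: [-0.7, 0.8, -0.8]
finger_gap: 0.0086
finger_force: 0.0
[ 0.01108201 -0.15669081] (np.float64(278.2642192313376), np.float64(170.37890373284648))
130 [33 34 38] [(array([ 0.024, -0.137]), np.float64(0.214)), (array([ 0.021, -0.097]), np.float64(0.234)), (array([ 0.013, -0.094]), np.float64(0.235))]
133 [17 17 21] [(array([ 0.024, -0.14 ]), np.float64(0.206)), (array([ 0.021, -0.093]), np.float64(0.23)), (array([ 0.013, -0.095]), np.float64(0.229))]
136 [16 18 20] [(array([ 0.023, -0.148]), np.float64(0.196)), (array([ 0.02 , -0.099]), np.float64(0.22)), (array([ 0.012, -0.104]), np.float64(0.217))]
139 [19 16 18] [(array([ 0.023, -0.147]), np.float64(0.189)), (array([0.108, 0.739]), np.float64(0.645)), (array([ 0.011, -0.109]), np.float64(0.209))]
142 [24 22 26] [(array([ 0.025, -0.127]), np.float64(0.193)), (array([ 0.017, -0.12 ]), np.float64(0.196)), (array([ 0.009, -0.124]), np.float64(0.194))]
145 [17 19 22] [(array([ 0.021, -0.161]), np.float64(0.168)), (array([ 0.017, -0.124]), np.
[... 2147 characters left out ...]
[ 0.011, -0.15 ]), np.float64(0.071)), (array([-0.011, -0.259]), np.float64(-0.0))]
190 [13 12 14] [(array([ 0.01 , -0.245]), np.float64(0.001)), (array([ 0.011, -0.147]), np.float64(0.064)), (array([-0.009, -0.242]), np.float64(0.002))]
193 [12 12 16] [(array([ 0.011, -0.233]), np.float64(0.0)), (array([ 0.011, -0.148]), np.float64(0.056)), (array([ 0.   , -0.164]), np.float64(0.045))]
196 [32 29 33] [(array([ 0.013, -0.216]), np.float64(0.002)), (array([ 0.011, -0.15 ]), np.float64(0.046)), (array([-0.   , -0.164]), np.float64(0.037))]
199 [120 125 121] [(array([ 0.02 , -0.144]), np.float64(0.043)), (array([ 0.011, -0.143]), np.float64(0.043)), (array([-0.001, -0.172]), np.float64(0.023))]
```

View pics/k4.png

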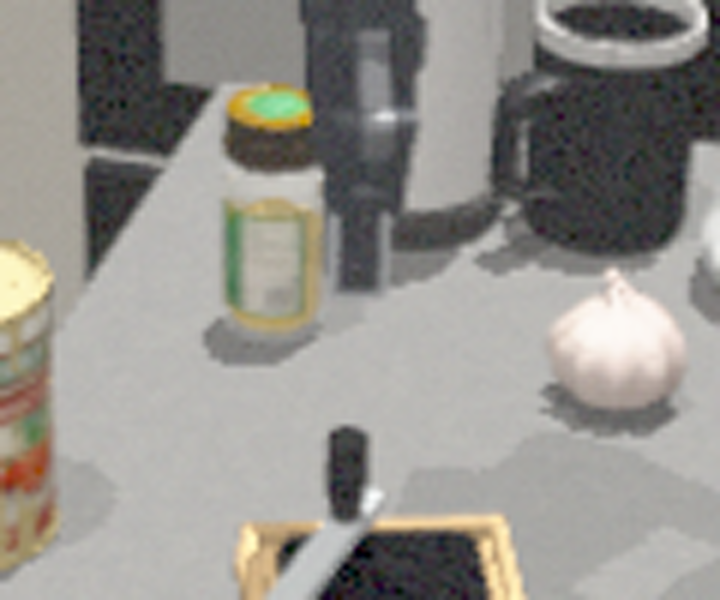

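Side view: the knob stands untouched at (278,181–196). The finger tips end at image row ~159, which is z ≈ 0.14, while the TCP reads 0.11. So the tips sit about 30 mm higher than the reported TCP, and I'll go lower in stages.

```bash
python3 -m pendant '[[[0,0,0],[0,0,0],0.5],[[0.004,-0.008,0.05],[0,0,0],0.5],[[0.004,-0.008,0.12],[0,0,0],0.5],[[0.004,-0.008,0.18],[0,0,0],0.5],[[0.004,-0.008,0.18],[0,0,0],0.5]]'
python3 -m pendant '[[[0,0,0.02],[0,0,0],0.5],[[0,0,0.04],[0,0,0],0.5],[[0,0,0.04],[0,0,0],0.5]]'
python3 -m pendant '[[[0,0,0],[0,0,0],0.1],[[0,0,0],[0,0,0],0.1],[[0,0,0],[0,0,0],0.1],[[0,0,0],[0,0,0],0.1]]' 25
python3 - <<'E'
from h import *
im,d=arm.grab_frame("side"); s=np.load("s.npy"); P=cloud("side",d); o=arm.get_obs()["ee_pos"]
print(toS(o,s),pix("side",o))
for v in range(170,202,2): print(v,im[v,278],[(toS(P[v,u],s).round(3),P[v,u,2].round(3)) for u in(275,278,281)])
E
```

```text
time_s: 4.05
ee_pos: [0.4829, -0.2951, 0.0316]
eef_rot: [-0.004, 0.999, 0.035, -0.004]
contact_force: [-0.5, 0.4, -1.0]
finger_gap: 0.0426
finger_force: 0.0
time_s: 4.3
ee_pos: [0.4866, -0.2985, 0.0212]
eef_rot: [-0.0, 0.999, 0.035, -0.0]
contact_force: [-0.4, 0.6, -0.9]
finger_gap: 0.0426
finger_force: 0.0
time_s: 4.63
ee_pos: [0.4874, -0.3008, 0.0233]
eef_rot: [0.002, 0.999, 0.035, 0.001]
contact_force: [-1.7, -5.4, -1.2]
finger_gap: 0.0148
finger_force: 26.4
[ 0.01363383 -0.15631734] (np.float64(276.10192502890413), np.float64(203.1099314791284))
170 [42 40 42] [(array([ 0.025, -0.093]), np.float64(0.148)), (array([ 0.019, -0.091]), np.float64(0.149)), (array([ 0.012, -0.094]), np.float64(0.147))]
172 [32 35 36] [(array([ 0.025, -0.09 ]), np.float64(0.145)), (array([ 0.018, -0.092]), np.float64(0.144)), (array([ 0.012, -0.093]), np.float64(0.143))]
174 [34 32 32] [(array([ 0.024, -0.099]), np.float64(0.135)), (array([ 0.018, -0.094]), np.float64(0.138)), (array([ 0.012, -0.096]), np.float64(0.136))]
176 [19 17 22] [(array([ 0.023, -0.102]), np.float64(0.128)), (array([ 0.017, -0.1
[... 1219 characters left out ...]
.012, -0.136]), np.float64(0.067)), (array([ 0.005, -0.141]), np.float64(0.063))]
194 [56 58 59] [(array([ 0.018, -0.143]), np.float64(0.057)), (array([ 0.012, -0.141]), np.float64(0.058)), (array([ 0.005, -0.141]), np.float64(0.058))]
196 [19 22 18] [(array([ 0.017, -0.156]), np.float64(0.043)), (array([ 0.01 , -0.151]), np.float64(0.046)), (array([ 0.003, -0.155]), np.float64(0.043))]
198 [101 100 102] [(array([ 0.017, -0.149]), np.float64(0.042)), (array([ 0.011, -0.148]), np.float64(0.043)), (array([ 0.002, -0.168]), np.float64(0.029))]
200 [88 87 88] [(array([ 0.018, -0.138]), np.float64(0.044)), (array([ 0.011, -0.141]), np.float64(0.042)), (array([ 0.001, -0.17 ]), np.float64(0.022))]
```

Run:
```python
from h import *
s=np.load("s.npy"); o=arm.get_obs()["ee_pos"]
k=lambda a:np.array([*toW(np.array([.064,-.06])-.107*np.array([np.cos(a),np.sin(a)]),s),0])
rel([o+k(a)-k(1.08) for a in (.95,.82,.68,.54,.4,.27,.14,.05,-.03,-.08)])
```

```text
tcp [ 0.4874 -0.3007  0.0232] toolx yaw 0.0703 F [-1.2 -4.9 -0.8] gap 0.015 26.4 t 4.68
   [ 0.475  -0.2943  0.0232] -> [-0.03  -0.018 -0.   ]
   [ 0.4636 -0.2864  0.0232] -> [-0.057 -0.04  -0.   ]
   [ 0.4526 -0.2762  0.0232] -> [-0.082 -0.067 -0.   ]
   [ 0.4432 -0.2646  0.0232] -> [-0.104 -0.098 -0.001]
   [ 0.4354 -0.2518  0.0232] -> [-0.121 -0.131 -0.001]
   [ 0.4299 -0.2391  0.0232] -> [-0.133 -0.164 -0.001]
   [ 0.426  -0.2257  0.0232] -> [-0.14  -0.198 -0.001]
   [ 0.4244 -0.2162  0.0232] -> [-0.142 -0.222 -0.001]
   [ 0.4237 -0.2077  0.0232] -> [-0.143 -0.243 -0.001]
   [ 0.4236 -0.2023  0.0232] -> [-0.142 -0.257 -0.001]
```

```bash
python3 -m pendant '[[[-0.03,-0.018,0],[0,0,0],0.1],[[-0.057,-0.04,0],[0,0,0],0.1],[[-0.082,-0.067,0],[0,0,0],0.1],[[-0.104,-0.098,0],[0,0,0],0.1],[[-0.121,-0.131,0],[0,0,0],0.1]]'
python3 -m pendant '[[[0,0,0],[0,0,0],0.1],[[-0.012,-0.033,0],[0,0,0],0.1],[[-0.019,-0.067,0],[0,0,0],0.1],[[-0.021,-0.09,0],[0,0,0],0.1],[[-0.022,-0.11,0],[0,0,0],0.1]]'
python3 -m pendant '[[[0,0,0],[0,0,0],0.1],[[0,0,0],[0,0,0],0.1],[[0,0,0],[0,0,0],0.1]]'
python3 - <<'E'
from h import *
s=np.load("s.npy"); o=arm.get_obs()["ee_pos"]; q=toS(o,s); a=q-[.064,-.06]; print(q,np.hypot(*a),np.arctan2(-a[1],-a[0]))
k=lambda a:np.array([*toW(np.array([.064,-.06])-.107*np.array([np.cos(a),np.sin(a)]),s),o[2]]); rel([k(0),k(-.05),k(-.1)])
E
```

```text
time_s: 5.1
ee_pos: [0.434, -0.2522, 0.0232]
eef_rot: [0.002, 0.999, 0.035, -0.0]
contact_force: [-2.5, -4.1, -0.7]
finger_gap: 0.0151
finger_force: 26.8
time_s: 5.52
ee_pos: [0.4237, -0.2095, 0.0235]
eef_rot: [0.004, 0.999, 0.036, 0.001]
contact_force: [-6.7, -34.6, -8.2]
finger_gap: 0.0149
finger_force: 27.8
time_s: 5.77
ee_pos: [0.4236, -0.2104, 0.0233]
eef_rot: [0.004, 0.999, 0.036, 0.001]
contact_force: [-4.0, -13.2, -4.3]
finger_gap: 0.0148
finger_force: 26.9
[-0.04312334 -0.06143481] 0.1071329513693918 0.013393198008265293
tcp [ 0.4236 -0.2104  0.0233] toolx yaw 0.0717 F [ -4.  -13.2  -4.3] gap 0.0148 26.9 t 5.77
   [ 0.4236 -0.209   0.0233] -> [ 0.    -0.004 -0.   ]
   [ 0.4234 -0.2036  0.0233] -> [ 0.001 -0.017 -0.   ]
   [ 0.4234 -0.1983  0.0233] -> [ 0.002 -0.03  -0.   ]
```

```bash
python3 -m pendant '[[[0,-0.012,0],[0,0,0],0.1],[[0,-0.012,0],[0,0,0],0.1],[[0,-0.002,0],[0,0,0],0.1]]'
python3 -m pendant '[[[0,0,0],[0,0,0],0.35],[[0,0,0],[0,0,0],0.35],[[0,0,0],[0,0,0],0.35],[[0,0,-0.1],[0,0,0],0.35],[[0,0,-0.2],[0,0,0],0.35]]'
python3 -m pendant '[[[-0.05,0,-0.1],[0,0,0],0.5],[[-0.1,0.1,-0.1],[0,0,0],0.5],[[-0.2,0.2,-0.1],[0,0,0],0.5],[[-0.2,0.2,-0.1],[0,0,0],0.5]]'
python3 - <<'E'
from h import *
s=np.load("s.npy"); rel(arm.get_obs()["ee_pos"])
for n in("top","side"):
    im,d=arm.grab_frame(n); np.save(n+"1.npy",d); cv2.imwrite(f"pics/{n}1.png",im[...,::-1]); P=cloud(n,d); q=toS(P,s); z=P[...,2]
    kb=(z>.037)&(z<.047)&(abs(q[...,1]+.06)<.03)&(q[...,0]>-.07)&(q[...,0]<.05)
    print(n,kb.sum(),np.polyfit(q[kb][:,0],q[kb][:,1],1).round(4) if kb.sum()>5 else 0)
a=cv2.imread("pics/top1.png")[170:270,170:330]; b=cv2.imread("pics/side1.png")[160:320,240:360]
c=np.zeros((600,800,3),np.uint8); c[:250,:400]=cv2.resize(a,None,fx=2.5,fy=2.5,interpolation=cv2.INTER_CUBIC); c[:533,400:]=cv2.resize(b,(400,533),interpolation=cv2.INTER_CUBIC)
cv2.imwrite("pics/m1.png",c)
E
```

```text
time_s: 6.02
ee_pos: [0.4236, -0.2107, 0.0232]
eef_rot: [0.005, 0.999, 0.036, 0.001]
contact_force: [-2.8, -9.1, -2.7]
finger_gap: 0.0148
finger_force: 27.0
time_s: 6.43
ee_pos: [0.421, -0.2038, 0.1003]
eef_rot: [-0.002, 0.999, 0.035, -0.003]
contact_force: [0.7, -1.1, -0.1]
finger_gap: 0.0299
finger_force: 0.0
time_s: 6.77
ee_pos: [0.3479, -0.2937, 0.1439]
eef_rot: [0.002, 0.999, 0.035, 0.001]
contact_force: [0.9, 0.1, -0.3]
finger_gap: 0.0424
finger_force: 0.0
tcp [ 0.3479 -0.2937  0.1439] toolx yaw 0.0698 F [ 0.9  0.1 -0.3] gap 0.0424 0.0 t 6.77
   [ 0.3479 -0.2937  0.1439] -> [0. 0. 0.]
top 203 [-0.0055 -0.0606]
side 318 [-0.0113 -0.059 ]
```

View pics/m1.png

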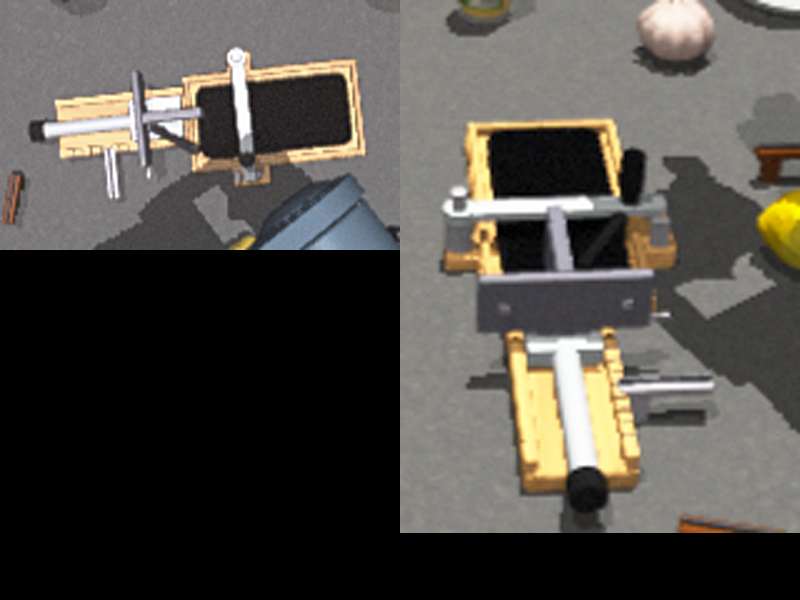

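Both views show the keeper bar lying straight across the phone, in its catch at top crop (250,170), slope ≈ 0. The lever is still open.

Next I'll turn the tool 90° and go over the handle.

```bash
python3 -m pendant '[[[0,0,-0.05],[0,0,-0.15],0.75],[[0.05,-0.05,-0.1],[0,0,-0.3],0.75],[[0.1,-0.1,-0.1],[0,0,-0.46],0.75],[[0.15,-0.16,-0.1],[0,0,-0.62],0.75],[[0.2,-0.22,-0.1],[0,0,-0.78],0.75]]' 25 >/dev/null
python3 -m pendant '[[[0,0,0],[0,0,-0.15],0.75],[[0,0,0],[0,0,-0.3],0.75],[[0,0,0],[0,0,-0.46],0.75],[[0,0,0],[0,0,-0.62],0.75],[[0,0,0],[0,0,-0.78],0.75]]' >/dev/null
python3 - <<'E'
from h import *
s=np.load("s.npy"); rel([[*toW([.0055,.0243],s),z] for z in(.1,.05,.008)],s[2]+np.pi/2); print(arm.get_obs()["joint_pos"].round(2))
E
```

```text
tcp [ 0.4228 -0.1961  0.1816] toolx yaw 1.2999 F [-0.5 -0.6  0.2] gap 0.0641 0.0 t 7.7
   [ 0.4657 -0.1213  0.1   ] -> [0.209 0.053 0.204]
   [ 0.4657 -0.1213  0.05  ] -> [0.209 0.053 0.329]
   [ 0.4657 -0.1213  0.008 ] -> [0.208 0.053 0.434]
  turn z -0.441
[-0.68 -0.18  2.03  0.    1.29 -0.41]
```

```bash
python3 -m pendant '[[[0.07,0.02,0],[0,0,-0.15],0.75],[[0.14,0.035,0],[0,0,-0.3],0.75],[[0.208,0.053,0.1],[0,0,-0.441],0.75],[[0.208,0.053,0.2],[0,0,-0.441],0.75],[[0.208,0.053,0.2],[0,0,-0.441],0.75]]'
python3 - <<'E'
from h import *
s=np.load("s.npy"); rel([[*toW([.0055,.0243],s),z] for z in(.1,.05,.008)],s[2]+np.pi/2)
P=None
im,d=arm.grab_frame("side"); P=cloud("side",d); q=toS(P,s); z=P[...,2]
f=(z>.075)&(z<.25)&(q[...,1]>-.03)&(q[...,1]<.08)&(abs(q[...,0])<.1)
for a in np.arange(.08,.2,.01):
    k=f&(z>=a)&(z<a+.01)
    if k.sum()>4:
        for side in(-1,1):
            kk=k&((q[...,0]-.0055)*side>0)
            if kk.any(): print(round(a,3),kk.sum(),q[kk].min(0).round(3),q[kk].max(0).round(3))
E
```

```text
time_s: 8.12
ee_pos: [0.4617, -0.1185, 0.0952]
eef_rot: [-0.006, 0.682, 0.732, -0.001]
contact_force: [-0.8, 0.8, -1.3]
finger_gap: 0.0642
finger_force: 0.0
tcp [ 0.4617 -0.1185  0.0952] toolx yaw 1.6419 F [-0.8  0.8 -1.3] gap 0.0642 0.0 t 8.12
   [ 0.4657 -0.1213  0.1   ] -> [-0.007  0.009 -0.012]
   [ 0.4657 -0.1213  0.05  ] -> [-0.008  0.011  0.113]
   [ 0.4657 -0.1213  0.008 ] -> [-0.009  0.012  0.218]
  turn z -0.005
0.13 16 [-0.039  0.017] [-0.03   0.039]
0.13 8 [0.034 0.03 ] [0.04  0.039]
0.14 43 [-0.043  0.015] [-0.03  0.04]
0.14 44 [0.034 0.021] [0.047 0.04 ]
0.15 40 [-0.044  0.024] [-0.03  0.04]
0.15 39 [0.034 0.023] [0.048 0.04 ]
0.16 46 [-0.043  0.019] [-0.03   0.042]
0.16 39 [0.034 0.024] [0.047 0.042]
0.17 43 [-0.051  0.017] [-0.03   0.043]
0.17 50 [0.034 0.032] [0.063 0.042]
0.18 125 [-0.062  0.019] [-0.026  0.043]
0.18 129 [0.03  0.014] [0.066 0.041]
0.19 88 [-0.062  0.014] [-0.007  0.045]
0.19 88 [0.025 0.013] [0.066 0.047]
```

```bash
python3 -m pendant '[[[-0.02,0.01,0.03],[0,0,-0.005],0.75],[[-0.02,0.01,0.08],[0,0,-0.005],0.75],[[-0.02,0.01,0.13],[0,0,-0.005],0.75],[[-0.02,0.01,0.18],[0,0,-0.005],0.75],[[-0.02,0.01,0.2],[0,0,-0.005],0.75]]'
python3 -m pendant '[[[0,0,0],[0,0,0],0.75],[[0,0,0],[0,0,0],0.75]]'
python3 - <<'E'
from h import *
s=np.load("s.npy"); o=arm.get_obs()["ee_pos"]; print(toS(o,s)); rel([[*toW([.0055,y],s),.012] for y in(.0243,.03,.04,.05,.06,.0713)],s[2]+np.pi/2)
im,d=arm.grab_frame("side"); cv2.imwrite("pics/l1.png",cv2.resize(im[200:320,230:350],None,fx=5,fy=5,interpolation=cv2.INTER_CUBIC)[...,::-1])
E
```

```text
time_s: 8.58
ee_pos: [0.4773, -0.136, 0.0304]
eef_rot: [0.006, 0.681, 0.732, 0.001]
contact_force: [-3.6, 3.3, 71.5]
finger_gap: 0.0639
finger_force: 35.3
time_s: 8.75
ee_pos: [0.4791, -0.1365, 0.0321]
eef_rot: [0.009, 0.681, 0.732, 0.002]
contact_force: [0.2, 0.6, 34.3]
finger_gap: 0.0645
finger_force: 16.8
[0.01774385 0.00806904]
tcp [ 0.4791 -0.1365  0.0321] toolx yaw 1.642 F [ 0.2  0.6 34.3] gap 0.0645 16.8 t 8.75
   [ 0.4657 -0.1213  0.012 ] -> [ 0.041 -0.032  0.049]
   [ 0.4652 -0.1156  0.012 ] -> [ 0.055 -0.032  0.049]
   [ 0.4645 -0.1056  0.012 ] -> [ 0.08  -0.032  0.049]
   [ 0.4637 -0.0956  0.012 ] -> [ 0.105 -0.032  0.049]
   [ 0.463  -0.0857  0.012 ] -> [ 0.13  -0.032  0.048]
   [ 0.4621 -0.0744  0.012 ] -> [ 0.158 -0.032  0.048]
  turn z -0.005
```

View pics/l1.png

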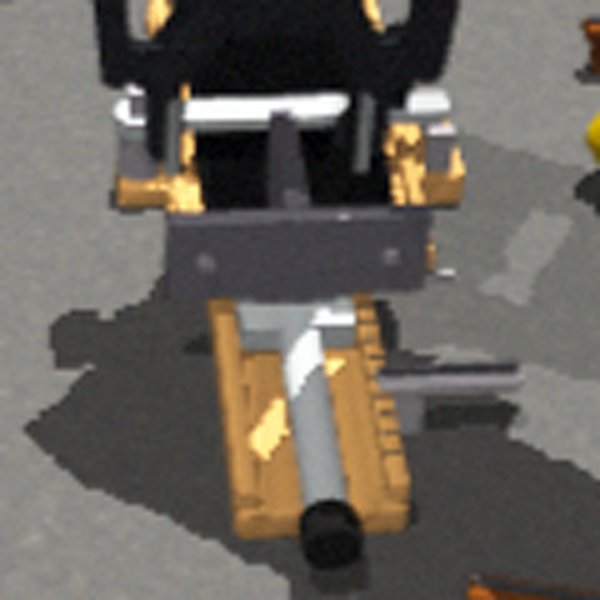

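The right finger, at crop (360,130), has landed on top of the open lever because the TCP drifted about 12 mm in x and 16 mm in y. I'll lift, re-centre and let it settle.

```bash
python3 -m pendant '[[[0,0,-0.06],[0,0,0],0.75],[[0,0,-0.12],[0,0,0],0.75],[[0,0,-0.12],[0,0,0],0.75],[[0,0,-0.12],[0,0,0],0.75],[[0,0,-0.12],[0,0,0],0.75]]'
python3 - <<'E'
from h import *
s=np.load("s.npy"); o=arm.get_obs()["ee_pos"]; print(toS(o,s)); rel([[*toW([.0055,y],s),.07] for y in(.0233,)],s[2]+np.pi/2)
for n in("top","side"):
    im,d=arm.grab_frame(n); P=cloud(n,d); q=toS(P,s); z=P[...,2]; hx=q-[.01,.0433]
    e=(z>.05)&(z<.08)&(abs(hx[...,0])<.05)&(abs(hx[...,1])<.015)&(abs(hx[...,0])>.012)
    print(n,"crossbar y",np.median(q[e][:,1]).round(4) if e.any() else 0,e.sum())
    l=(z>.05)&(z<.078)&(hx[...,0]<-.012)&(hx[...,0]>-.06)&(hx[...,1]<-.012)&(hx[...,1]>-.07)
    print(" lever",l.sum(),np.polyfit(hx[l][:,1],hx[l][:,0],1).round(3) if l.sum()>5 else 0,hx[l].min(0).round(3) if l.any() else 0)
E
```

```text
time_s: 9.22
ee_pos: [0.4706, -0.1316, 0.0708]
eef_rot: [0.001, 0.682, 0.732, 0.0]
contact_force: [-0.1, 0.7, -0.1]
finger_gap: 0.0643
finger_force: 0.0
[0.00968279 0.01363114]
tcp [ 0.4706 -0.1316  0.0708] toolx yaw 1.6415 F [-0.1  0.7 -0.1] gap 0.0643 0.0 t 9.22
   [ 0.4657 -0.1223  0.07  ] -> [ 0.024 -0.011  0.002]
  turn z -0.006
top crossbar y 0 0
 lever 3 0 [-0.029 -0.062]
side crossbar y 0.0469 458
 lever 111 [ 0.359 -0.011] [-0.035 -0.065]
```

```bash
python3 -m pendant '[[[0.024,-0.011,0],[0,0,-0.006],0.75],[[0.024,-0.011,0],[0,0,-0.006],0.75],[[0.024,-0.011,0],[0,0,-0.006],0.75],[[0.024,-0.011,0],[0,0,-0.006],0.75]]'
python3 - <<'E'
from h import *
s=np.load("s.npy"); o=arm.get_obs()["ee_pos"]; print(toS(o,s)); rel([[*toW([.0055,y],s),.012] for y in(.0233,)],s[2]+np.pi/2)
E
```

```text
time_s: 9.65
ee_pos: [0.4648, -0.1217, 0.0695]
eef_rot: [-0.0, 0.68, 0.734, -0.0]
contact_force: [0.7, 0.7, -0.3]
finger_gap: 0.0636
finger_force: 0.0
[0.00464703 0.02391527]
tcp [ 0.4648 -0.1217  0.0695] toolx yaw 1.6469 F [ 0.7  0.7 -0.3] gap 0.0636 0.0 t 9.65
   [ 0.4657 -0.1223  0.012 ] -> [-0.002  0.002  0.144]
  turn z 0.001
```

Position is good. Descending straight down, slowly.

```bash
python3 -m pendant '[[[0,0,0.03],[0,0,0],0.75],[[0,0,0.06],[0,0,0],0.75],[[0,0,0.08],[0,0,0],0.75]]'
python3 -m pendant '[[[0,0,0.02],[0,0,0],0.75],[[0,0,0.04],[0,0,0],0.75],[[0,0,0.06],[0,0,0],0.75],[[0,0,0.06],[0,0,0],0.75]]'
python3 - <<'E'
from h import *
s=np.load("s.npy"); o=arm.get_obs()["ee_pos"]; print(toS(o,s)); rel([[*toW([.0055,y],s),.012] for y in(.0243,.0713)],s[2]+np.pi/2)
E
```

```text
time_s: 9.9
ee_pos: [0.4648, -0.1219, 0.0369]
eef_rot: [-0.0, 0.68, 0.733, -0.0]
contact_force: [-0.2, -0.1, -0.4]
finger_gap: 0.0642
finger_force: 0.0
time_s: 10.23
ee_pos: [0.464, -0.1215, 0.0122]
eef_rot: [-0.001, 0.68, 0.733, -0.0]
contact_force: [-0.6, -0.5, -0.7]
finger_gap: 0.0642
finger_force: 0.0
[0.00384185 0.02417259]
tcp [ 0.464  -0.1215  0.0122] toolx yaw 1.6464 F [-0.6 -0.5 -0.7] gap 0.0642 0.0 t 10.23
   [ 0.4657 -0.1213  0.012 ] -> [0.    0.004 0.   ]
   [ 0.4621 -0.0744  0.012 ] -> [0.118 0.004 0.001]
  turn z 0.0
```

```bash
python3 -m pendant '[[[0.02,0.003,0],[0,0,0],0.75],[[0.04,0.003,0],[0,0,0],0.75],[[0.06,0.003,0],[0,0,0],0.75],[[0.08,0.003,0],[0,0,0],0.75],[[0.095,0.003,0],[0,0,0],0.75]]'
python3 -m pendant '[[[0,0,0],[0,0,0],0.75],[[0,0,0],[0,0,0],0.75],[[0,0,0],[0,0,0],0.75]]'
cat > meas.py <<'E'
from h import *
s=np.load("s.npy"); o=arm.get_obs()["ee_pos"]; print("tcp S",toS(o,s).round(4)); rel(o,s[2]+np.pi/2)
im,d=arm.grab_frame("side"); t,dt=arm.grab_frame("top")
for n,D in(("side",d),("top",dt)):
    P=cloud(n,D); q=toS(P,s); z=P[...,2]
    e=(z>.035)&(z<.078)&(abs(q[...,0]-.01)<.048)&(q[...,1]>.05)&(q[...,1]<.12)&(abs(q[...,0]-.01)>.012)
    if e.sum()>10:
        h=np.histogram(q[e][:,1],bins=np.arange(.05,.12,.002)); y0=h[1][h[0].argmax()]; k=e&(abs(q[...,1]-y0-.001)<.004); print(n,"crossbar front y",np.median(q[k][:,1]).round(4),np.mean(q[k][:,1]).round(4),k.sum())
    cl=(q[...,0]<-.03)&(q[...,0]>-.085)&(q[...,1]>.07)&(q[...,1]<.11)&(z>.02)&(z<.035)
    if cl.sum()>10: print(n," clip",cl.sum(),np.percentile(q[cl][:,1],[3,50,97]).round(4))
    l=(z>.05)&(z<.075)&(q[...,0]<-.004)&(q[...,0]>-.06)&(q[...,1]<.075)&(q[...,1]>-.03)
    if l.any(): print(n,"lever/finger pts",l.sum(),q[l].min(0).round(3))
m=cloud("side",d);
E
cat >> meas.py <<'E'
import sys
u,v=pix("side",[*toW([-.05,.0863],s),.036]); u,v=int(u),int(v)
cv2.imwrite(f"pics/{sys.argv[1]}.png",cv2.resize(im[v-35:v+25,u-50:u+30],None,fx=10,fy=10,interpolation=cv2.INTER_CUBIC)[...,::-1]); print("crop org",u-50,v-35)
np.save(sys.argv[1]+".npy",d); cv2.imwrite(f"pics/full_{sys.argv[1]}.png",im[...,::-1])
E
python3 meas.py p1
```

```text
time_s: 10.65
ee_pos: [0.4637, -0.084, 0.0142]
eef_rot: [0.001, 0.68, 0.734, -0.0]
contact_force: [-0.3, -5.4, -3.2]
finger_gap: 0.064
finger_force: 2.9
time_s: 10.9
ee_pos: [0.4637, -0.0844, 0.0142]
eef_rot: [0.0, 0.68, 0.734, -0.0]
contact_force: [-0.4, -5.3, -2.9]
finger_gap: 0.0639
finger_force: 2.4
tcp S [0.0063 0.0612]
tcp [ 0.4637 -0.0844  0.0142] toolx yaw 1.6469 F [-0.4 -5.3 -2.9] gap 0.0639 2.4 t 10.9
   [ 0.4637 -0.0844  0.0142] -> [0. 0. 0.]
  turn z 0.001
side crossbar front y 0.0801 0.0801 625
side  clip 145 [0.0811 0.088  0.0922]
side lever/finger pts 146 [-0.042  0.015]
top lever/finger pts 25 [-0.021  0.014]
crop org 272 236
```

```bash
python3 -m pendant '[[[0.012,0,0],[0,0,0],0.75],[[0.024,0,0],[0,0,0],0.75],[[0.024,0,0],[0,0,0],0.75],[[0.024,0,0],[0,0,0],0.75]]'
python3 meas.py p2
```

```text
time_s: 11.33
ee_pos: [0.463, -0.0749, 0.0142]
eef_rot: [0.0, 0.68, 0.733, -0.0]
contact_force: [-0.6, -4.7, -0.2]
finger_gap: 0.0639
finger_force: 2.5
tcp S [0.0063 0.0708]
tcp [ 0.463  -0.0749  0.0142] toolx yaw 1.6468 F [-0.6 -4.7 -0.2] gap 0.0639 2.5 t 11.33
   [ 0.463  -0.0749  0.0142] -> [0. 0. 0.]
  turn z 0.001
side crossbar front y 0.0896 0.0896 662
side  clip 137 [0.0815 0.0884 0.0922]
side lever/finger pts 123 [-0.027  0.024]
top  clip 11 [0.0799 0.0853 0.0917]
top lever/finger pts 31 [-0.02   0.024]
crop org 272 236
```

View pics/p2.png

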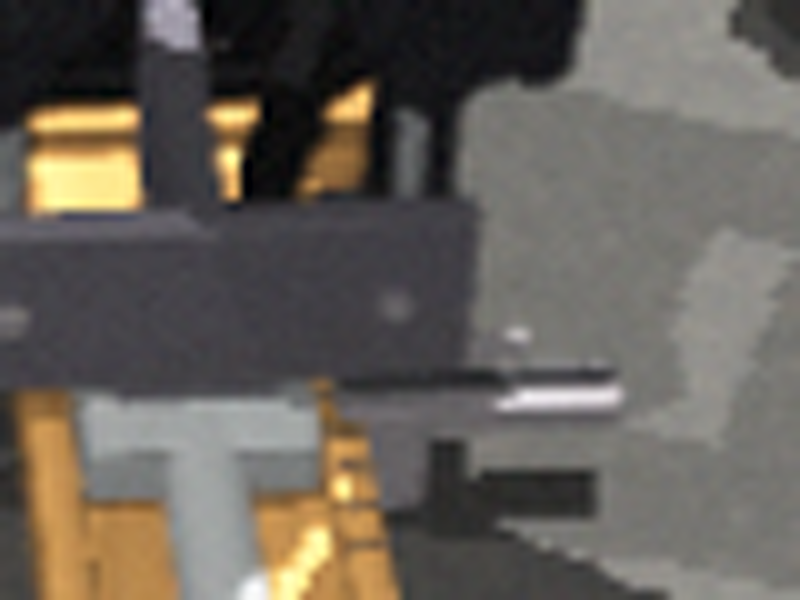

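Run:
```python
from h import *
s=np.load("s.npy"); f=lambda x,y,z:toS(ray("side",272+x/10-.45,236+y/10-.45,z),s).round(4)
print("tip",f(517,335,.036),f(525,335,.036))
for y in(370,378,385,393,410,418): print(y,f(560,y,.029))
im=cv2.imread("pics/full_p2.png"); d=np.load("p2.npy"); P=cloud("side",d)
for u in(324,328,331):
    print(u,[(v,int(im[v,u].mean()),toS(ray("side",u,v,.029),s)[1].round(4),toS(P[v,u],s)[1].round(3),P[v,u,2].round(3)) for v in range(266,281)])
im=cv2.imread("pics/side0.png"); 
for u in(324,328,331):
    print(u,[(v,int(im[v,u].mean()),toS(ray("side",u,v,.029),s)[1].round(4)) for v in range(270,282)])
```

```text
tip [-0.0532  0.0809] [-0.0546  0.081 ]
370 [-0.0614  0.0833]
378 [-0.061   0.0855]
385 [-0.0607  0.0873]
393 [-0.0603  0.0895]
410 [-0.0596  0.094 ]
418 [-0.0592  0.0961]
324 [(266, 115, np.float64(0.065), np.float64(0.036), np.float64(0.002)), (267, 117, np.float64(0.0678), np.float64(0.036), np.float64(0.0)), (268, 131, np.float64(0.0706), np.float64(0.039), np.float64(-0.001)), (269, 172, np.float64(0.0733), np.float64(0.087), np.float64(0.042)), (270, 128, np.float64(0.076), np.float64(0.086), np.float64(0.038)), (271, 112, np.float64(0.0788), np.float64(0.086), np.float64(0.036)), (272, 110, np.float64(0.0815), np.float64(0.049), np.float64(-0.001)), (273, 68, np.float64(0.0841), np.float64(0.084), np.float64(0.029)), (274, 105, np.float64(0.0868), np.float64(0.085), np.float64(0.028)), (275, 227, np.float64(0.0895), np.float64(0.088), np.float64(0.028)), (276, 198, np.float64(0.0921), np.float64(0.091), np.float64(0.028)), (277, 97, np.float64(0.0948), np.float64(0.09), np.float64(0.024)), (278, 104, np.float64(0.0974), np.float64(0.093), np.float64(0.024)), (279, 118, np.floa
[... 2675 characters left out ...]
 148, np.float64(0.0819)), (273, 78, np.float64(0.0846)), (274, 132, np.float64(0.0873)), (275, 245, np.float64(0.0899)), (276, 214, np.float64(0.0926)), (277, 105, np.float64(0.0952)), (278, 113, np.float64(0.0978)), (279, 136, np.float64(0.1005)), (280, 135, np.float64(0.1031)), (281, 116, np.float64(0.1057))]
331 [(270, 138, np.float64(0.0768)), (271, 140, np.float64(0.0795)), (272, 149, np.float64(0.0822)), (273, 61, np.float64(0.0849)), (274, 130, np.float64(0.0876)), (275, 244, np.float64(0.0903)), (276, 201, np.float64(0.0929)), (277, 104, np.float64(0.0955)), (278, 115, np.float64(0.0982)), (279, 136, np.float64(0.1008)), (280, 118, np.float64(0.1034)), (281, 118, np.float64(0.106))]
```

Run:
```python
from h import *
s=np.load("s.npy")
def prof(n,img,x0,x1,ys,z):
    g=cv2.cvtColor(cv2.imread(img),cv2.COLOR_BGR2GRAY).astype(np.float32); out=[]
    for y in ys:
        uv=np.array([pix(n,[*toW([x,y],s),z]) for x in np.arange(x0,x1,.001)],np.float32)
        out.append(cv2.remap(g,uv[:,:1],uv[:,1:],cv2.INTER_LINEAR).mean())
    return np.array(out)
for n,im in(("top","pics/top0.png"),("top","pics/top1.png"),("side","pics/side0.png")):
    ys=np.arange(.074,.1,.001); p=prof(n,im,-.07,-.045,ys,.029); print(n,"clip",[(round(y,3),int(v)) for y,v in zip(ys,p)])
    ys=np.arange(.03,.056,.001); p=prof(n,im,-.051,-.046,ys,.036); print(n,"ptr",[(round(y,3),int(v)) for y,v in zip(ys,p)])
ys=np.arange(.074,.1,.001); p=prof("side","pics/full_p2.png",-.051,-.046,ys,.036); print("side now ptr",[(round(y,3),int(v)) for y,v in zip(ys,p)])
```

```text
top clip [(np.float64(0.074), 107), (np.float64(0.075), 103), (np.float64(0.076), 100), (np.float64(0.077), 101), (np.float64(0.078), 111), (np.float64(0.079), 137), (np.float64(0.08), 179), (np.float64(0.081), 219), (np.float64(0.082), 238), (np.float64(0.083), 229), (np.float64(0.084), 201), (np.float64(0.085), 172), (np.float64(0.086), 166), (np.float64(0.087), 184), (np.float64(0.088), 212), (np.float64(0.089), 224), (np.float64(0.09), 208), (np.float64(0.091), 173), (np.float64(0.092), 143), (np.float64(0.093), 129), (np.float64(0.094), 125), (np.float64(0.095), 123), (np.float64(0.096), 125), (np.float64(0.097), 127), (np.float64(0.098), 128), (np.float64(0.099), 129), (np.float64(0.1), 129)]
top ptr [(np.float64(0.03), 108), (np.float64(0.031), 109), (np.float64(0.032), 109), (np.float64(0.033), 109), (np.float64(0.034), 109), (np.float64(0.035), 111), (np.float64(0.036), 119), (np.float64(0.037), 126), (np.float64(0.038), 129), (np.float64(0.039), 129), (np.float64(0.04), 130), (np.float64(0.041), 136), (np.float64(0.042), 141), (np.float64(0.043), 159), (np.float64(0.044), 1
[... 3071 characters left out ...]
now ptr [(np.float64(0.074), 115), (np.float64(0.075), 116), (np.float64(0.076), 116), (np.float64(0.077), 117), (np.float64(0.078), 117), (np.float64(0.079), 116), (np.float64(0.08), 116), (np.float64(0.081), 116), (np.float64(0.082), 112), (np.float64(0.083), 107), (np.float64(0.084), 105), (np.float64(0.085), 106), (np.float64(0.086), 106), (np.float64(0.087), 108), (np.float64(0.088), 112), (np.float64(0.089), 109), (np.float64(0.09), 92), (np.float64(0.091), 76), (np.float64(0.092), 71), (np.float64(0.093), 72), (np.float64(0.094), 75), (np.float64(0.095), 99), (np.float64(0.096), 126), (np.float64(0.097), 153), (np.float64(0.098), 172), (np.float64(0.099), 189), (np.float64(0.1), 171)]
```

```bash
cat > prof.py <<'E'
from h import *
s=np.load("s.npy")
def prof(n,g,x0,x1,ys,z):
    g=g.astype(np.float32); out=[]
    for y in ys:
        uv=np.array([pix(n,[*toW([x,y],s),z]) for x in np.arange(x0,x1,.001)],np.float32)
        out.append(cv2.remap(g,uv[:,:1],uv[:,1:],cv2.INTER_LINEAR).mean())
    return np.array(out).astype(int)
E
python3 - <<'E'
from prof import *
L=lambda f:cv2.cvtColor(cv2.imread(f),cv2.COLOR_BGR2GRAY)
ys=np.arange(.034,.056,.001); print("ys .034..")
for x in((-.036,-.02),(.025,.055)): print("top0 bar z.072",x,prof("top",L("pics/top0.png"),*x,ys,.072))
for x in(-.056,-.053,-.050,-.047,-.044): print("top0 ptr x",x,prof("top",L("pics/top0.png"),x,x+.0015,ys,.036))
t,dt=arm.grab_frame("top"); g=cv2.cvtColor(t,cv2.COLOR_RGB2GRAY)
ys=np.arange(.076,.1,.001); print("now ys .076..")
for x in(-.076,-.07,-.065,-.06,-.055,-.05): print(x,prof("top",g,x,x+.004,ys,.03))
for f in("side0","p2"):
    P=cloud("side",np.load(f+".npy")); q=toS(P,s); z=P[...,2]; y0=.046 if f=="side0" else .089
    for zr in((.035,.045),(.045,.055),(.055,.066)):
        e=(z>zr[0])&(z<zr[1])&(abs(q[...,0]-.01)<.048)&(abs(q[...,1]-y0)<.012)&(q[...,0]>-.036)
        print(f,zr,e.sum(),np.median(q[e][:,1]).round(4),np.mean(q[e][:,1]).round(4))
E
```

```text
ys .034..Traceback (most recent call last):
  File "<stdin>", line 4, in <module>
  File "prof.py", line 6, in prof
    uv=np.array([pix(n,[*toW([x,y],s),z]) for x in np.arange(x0,x1,.001)],np.float32)
                 ~~~^^^^^^^^^^^^^^^^^^^^^
  File "h.py", line 15, in pix
    c,M,t=cam(n); q=M.T@(np.array(p)-t); return q[0]/q[2]*c["fx"]+c["cx"],q[1]/q[2]*c["fy"]+c["cy"]
          ~~~^^^
  File "h.py", line 5, in cam
    c=arm.calibration(n); a=c["attitude"]
ValueError: time passes only in moves, steps and waits
```

```bash
sed -i 's/^def cam(n):/import functools\n@functools.lru_cache\ndef cam(n):/' h.py
python3 - <<'E'
from prof import *
L=lambda f:cv2.cvtColor(cv2.imread(f),cv2.COLOR_BGR2GRAY)
t,dt=arm.grab_frame("top"); g=cv2.cvtColor(t,cv2.COLOR_RGB2GRAY)
ys=np.arange(.034,.056,.001); print("ys .034..")
for x in((-.036,-.02),(.025,.055)): print("top0 bar z.072",x,prof("top",L("pics/top0.png"),*x,ys,.072))
for x in(-.056,-.053,-.050,-.047,-.044): print("top0 ptr x",x,prof("top",L("pics/top0.png"),x,x+.0015,ys,.036))
ys=np.arange(.076,.1,.001); print("now ys .076..")
for x in(-.076,-.07,-.065,-.06,-.055,-.05): print(x,prof("top",g,x,x+.004,ys,.03))
for f in("side0","p2"):
    P=cloud("side",np.load(f+".npy")); q=toS(P,s); z=P[...,2]; y0=.046 if f=="side0" else .089
    for zr in((.035,.045),(.045,.055),(.055,.066)):
        e=(z>zr[0])&(z<zr[1])&(abs(q[...,0]-.01)<.048)&(abs(q[...,1]-y0)<.012)&(q[...,0]>-.036)
        print(f,zr,e.sum(),np.median(q[e][:,1]).round(4),np.mean(q[e][:,1]).round(4))
E
```

```text
ys .034..
top0 bar z.072 (-0.036, -0.02) [ 98  83  73  65  63  71  82 110 150 184 188 181 164 143 127 124 127 130
 130 130 130 130]
top0 bar z.072 (0.025, 0.055) [153 128  98  76  69  69  81 109 141 166 177 175 163 148 147 159 173 177
 175 174 175 177]
top0 ptr x -0.056 [118 110 114 123 131 132 133 132 129 126 126 127 128 126 125 125 127 129
 130 132 133 131]
top0 ptr x -0.053 [114 111 120 130 135 136 136 134 130 128 143 156 155 139 125 123 123 124
 127 130 132 131]
top0 ptr x -0.05 [109 112 120 129 131 132 132 136 139 156 196 236 217 177 140 133 127 125
 127 130 131 131]
top0 ptr x -0.047 [108 109 112 115 119 122 127 136 146 176 215 250 211 172 144 135 126 123
 124 125 126 128]
top0 ptr x -0.044 [110 108 106 107 114 121 128 135 142 171 202 213 178 141 129 127 125 126
 127 126 126 125]
now ys .076..
-0.076 [98 97 96 96 96 96 97 98 97 96 95 96 98 98 98 97 97 98 97 93 88 83 75 67
 63]
-0.07 [100  99 110 128 144 161 176 178 144 113 115 138 158 143 126 109  95  82
  75  69  63  60  58  55  56]
-0.065 [ 99 100 111 123 136 151 165 148 115  85  98 114 124 117 107  95  80  65
  61  58  56  56  55  55  56]
-0.06 [62 56 49 42 45 49 53 53 52 51 51 51 52 53 55 56 57 58 57 56 57 58 59 59
 59]
-0.055 [28 29 30 32 36 41 43 42 42 45 48 50 50 49 52 56 60 60 61 62 61 60 59 58
 57]
-0.05 [39 42 45 48 51 52 53 54 54 52 50 49 49 50 56 62 63 61 58 57 57 57 57 58
 58]
side0 (0.035, 0.045) 190 0.0472 0.0471
side0 (0.045, 0.055) 196 0.0473 0.0474
side0 (0.055, 0.066) 224 0.0473 0.0472
p2 (0.035, 0.045) 197 0.0897 0.0897
p2 (0.045, 0.055) 199 0.0898 0.0899
p2 (0.055, 0.066) 247 0.0898 0.0898
```

Run:
```python
from prof import *
D=[]
for i in range(12):
    im,d=arm.grab_frame("side"); d=d.astype(float); d[d<.2]=np.nan; D.append(d)
D=np.nanmedian(D,0); np.save("avg.npy",D); P=cloud("side",D); q=toS(P,s); z=P[...,2]
for v in range(271,281): print(v,[tuple(np.round([*q[v,u]*1000,z[v,u]*1000],1)) for u in(324,327,330)])
for v in(272,273,274,275,276,277,278,279): print(v,"mean y,z",(q[v,322:332,1].mean()*1000).round(2),(z[v,322:332].mean()*1000).round(2))
e=(z>.035)&(z<.066)&(q[...,0]>-.036)&(q[...,0]<.058)&(abs(q[...,1]-.089)<.008); print("bar front",np.median(q[e][:,1]))
print("table z near",np.median(z[285:300,325:345]))
for v in(268,269,270,271): print(v,[tuple(np.round([*q[v,u]*1000,z[v,u]*1000],1)) for u in range(319,327)])
```

```text
271 [(np.float64(-62.8), np.float64(49.2), np.float64(1.4)), (np.float64(-68.9), np.float64(48.9), np.float64(0.8)), (np.float64(-74.8), np.float64(48.9), np.float64(0.5))]
272 [(np.float64(-62.5), np.float64(51.3), np.float64(0.8)), (np.float64(-68.4), np.float64(51.4), np.float64(0.5)), (np.float64(-67.0), np.float64(79.4), np.float64(26.4))]
273 [(np.float64(-54.4), np.float64(84.9), np.float64(29.8)), (np.float64(-59.7), np.float64(86.3), np.float64(30.7)), (np.float64(-65.6), np.float64(85.5), np.float64(29.6))]
274 [(np.float64(-54.6), np.float64(85.1), np.float64(27.4)), (np.float64(-60.1), np.float64(85.5), np.float64(27.5)), (np.float64(-65.9), np.float64(85.3), np.float64(26.9))]
275 [(np.float64(-54.2), np.float64(87.4), np.float64(27.0)), (np.float64(-59.8), np.float64(87.8), np.float64(27.0)), (np.float64(-65.1), np.float64(89.1), np.float64(28.0))]
276 [(np.float64(-53.8), np.float64(89.8), np.float64(26.7)), (np.float64(-59.5), np.float64(89.7), np.float64(26.3)), (np.float64(-65.2), np.float64(89.6), np.float64(25.9))]
277 [(np.float64(-53.9), np.float64(90.5), np.flo
[... 2092 characters left out ...]
5), np.float64(38.9)), (np.float64(-53.5), np.float64(86.2), np.float64(38.5)), (np.float64(-65.1), np.float64(46.9), np.float64(1.9)), (np.float64(-67.3), np.float64(46.4), np.float64(1.3))]
271 [(np.float64(-44.3), np.float64(86.2), np.float64(36.5)), (np.float64(-46.0), np.float64(86.8), np.float64(36.9)), (np.float64(-48.0), np.float64(86.3), np.float64(36.4)), (np.float64(-49.8), np.float64(86.7), np.float64(36.6)), (np.float64(-60.7), np.float64(49.6), np.float64(1.9)), (np.float64(-62.8), np.float64(49.2), np.float64(1.4)), (np.float64(-64.9), np.float64(48.6), np.float64(0.8)), (np.float64(-66.9), np.float64(48.6), np.float64(0.7))]<stdin>:5: RuntimeWarning: All-NaN slice encountered
```

```bash
python3 -m pendant '[[[-0.0026,-0.002,0],[0,0,0],0.75],[[-0.0026,-0.002,0],[0,0,0],0.75],[[-0.0026,-0.002,0],[0,0,0],0.75],[[-0.0026,-0.002,0],[0,0,0],0.75]]' 40
cat > avg.py <<'E'
from prof import *
import warnings; warnings.simplefilter("ignore")
o=arm.get_obs(); print("tcp S",toS(o["ee_pos"],s).round(4),"gap",round(o["finger_gap"],4),"F",round(o["finger_force"],1),o["contact_force"].round(1))
D=[]
for i in range(8):
    im,d=arm.grab_frame("side"); d=d.astype(float); d[d<.2]=np.nan; D.append(d)
D=np.nanmedian(D,0); P=cloud("side",D); q=toS(P,s); z=P[...,2]
e=(z>.035)&(z<.066)&(q[...,0]>-.036)&(q[...,0]<.058)&(abs(q[...,1]-.088)<.008); c=np.median(q[e][:,1])-.004
cf=(np.nanmean(q[277,322:332,1])+np.nanmean(q[278,322:332,1]))/2-.006; ln=(np.nanmean(q[273,322:332,1])+np.nanmean(q[274,322:332,1]))/2-.001
print("bar centre",c.round(5),"line by clip front",cf.round(5),"by line",ln.round(5),"err mm",((c-(cf+ln)/2)*1000).round(2))
l=(z>.045)&(z<.068)&(q[...,0]<.004)&(q[...,0]>-.05)&(q[...,1]<c-.008)&(q[...,1]>c-.075)
for y in np.arange(-.07,-.008,.01):
    k=l&(abs(q[...,1]-c-y)<.005); k.any() and print("hy",round(y,3),k.sum(),"x handle",(np.percentile(q[k][:,0],[5,95])-.01).round(4))
E
python3 avg.py
```

```text
time_s: 12.42
ee_pos: [0.4631, -0.0764, 0.0143]
eef_rot: [0.001, 0.68, 0.733, 0.0]
contact_force: [1.7, -5.1, -2.4]
finger_gap: 0.0641
finger_force: 2.8
tcp S [0.0063 0.0692] gap 0.0641 F 2.8 [ 1.7 -5.1 -2.4]
bar centre 0.0842 line by clip front 0.08459 by line 0.08471 err mm -0.45
hy -0.06 5 x handle [-0.0351 -0.0344]
hy -0.05 11 x handle [-0.0334 -0.0299]
hy -0.04 9 x handle [-0.0294 -0.0264]
hy -0.03 9 x handle [-0.0259 -0.0228]
hy -0.02 9 x handle [-0.0363 -0.0143]
hy -0.01 8 x handle [-0.0173 -0.0118]
```

```bash
python3 -m pendant '[[[0.001,0,0],[0,0,0],0.75],[[0.001,0,0],[0,0,0],0.5],[[0.001,0,0],[0,0,0],0.4],[[0.001,0,0],[0,0,0],0.3],[[0.001,0,0],[0,0,0],0.2]]' 40
python3 -m pendant '[[[0,0,0],[0,0,0],0.1],[[0,0,0],[0,0,0],0],[[0,0,0],[0,0,0],0],[[0,0,0],[0,0,0],0],[[0,0,0],[0,0,0],0]]' 40
python3 avg.py
```

```text
time_s: 13.23
ee_pos: [0.4596, -0.0756, 0.0141]
eef_rot: [-0.003, 0.679, 0.734, -0.003]
contact_force: [-8.5, -4.5, 21.8]
finger_gap: 0.018
finger_force: 29.9
time_s: 13.65
ee_pos: [0.4598, -0.0757, 0.0142]
eef_rot: [-0.002, 0.68, 0.734, -0.002]
contact_force: [-11.5, -5.8, 10.8]
finger_gap: 0.0175
finger_force: 41.9
tcp S [0.0031 0.0702] gap 0.0175 F 41.9 [-11.5  -5.8  10.8]
bar centre 0.08517 line by clip front 0.08459 by line 0.0845 err mm 0.63
hy -0.05 1 x handle [-0.0092 -0.0092]
hy -0.04 1 x handle [-0.0092 -0.0092]
hy -0.02 1 x handle [-0.0092 -0.0092]
hy -0.01 4 x handle [-0.015 -0.01 ]
```

```bash
python3 -m pendant '[[[-0.0015,-0.003,0],[0,0,0],0],[[-0.0015,-0.003,0],[0,0,0],0],[[-0.0015,-0.003,0],[0,0,0],0],[[-0.0015,-0.003,0],[0,0,0],0]]' 40
python3 avg.py; python3 avg.py | head -2
```

```text
time_s: 14.38
ee_pos: [0.4599, -0.0764, 0.0142]
eef_rot: [-0.001, 0.68, 0.733, -0.001]
contact_force: [-5.1, -5.4, 3.4]
finger_gap: 0.0173
finger_force: 43.5
tcp S [0.0031 0.0694] gap 0.0173 F 43.5 [-5.1 -5.4  3.4]
bar centre 0.08438 line by clip front 0.0847 by line 0.08446 err mm -0.2
hy -0.05 1 x handle [-0.0091 -0.0091]
hy -0.04 2 x handle [-0.0093 -0.0092]
hy -0.02 1 x handle [-0.0091 -0.0091]
hy -0.01 10 x handle [-0.0288 -0.01  ]
tcp S [0.0031 0.0694] gap 0.0173 F 43.5 [-4.7 -6.7  4.5]
bar centre 0.08438 line by clip front 0.08463 by line 0.08439 err mm -0.13
```

```bash
python3 -m pendant '[[[0,0,0],[0,0,0],0],[[0,0,0],[0,0,0],0],[[0,0,0],[0,0,0],0]]' 40 | tail -2
python3 - <<'E'
from prof import *
for n in("side","top"):
    im,d=arm.grab_frame(n); P=cloud(n,d); q=toS(P,s); z=P[...,2]
    k=(z>.037)&(z<.047)&(abs(q[...,1]+.06)<.02)&(q[...,0]>-.07)&(q[...,0]<.05); print(n,"keeper",k.sum(),np.polyfit(q[k][:,0],q[k][:,1],1).round(4) if k.sum()>8 else 0)
    p=(z>.015)&(z<.03)&(im.max(-1)<50)&(abs(q[...,0])<.045)&(q[...,1]<-.07)&(q[...,1]>-.18); print(" phone",p.sum(),np.median(z[p]).round(4) if p.any() else 0)
E
python3 avg.py | head -2
python3 -c "
from rig import arm
print(arm.finish_job())"
```

```text
finger_gap: 0.0175
finger_force: 43.5
side keeper 11 [-0.0469 -0.0541]
 phone 113 0.0236
top keeper 205 [ 0.0026 -0.0607]
 phone 1021 0.0213
tcp S [0.0031 0.0694] gap 0.0175 F 43.5 [-5.4 -5.4  4.4]
bar centre 0.08439 line by clip front 0.08455 by line 0.08447 err mm -0.11
the job is handed in; nothing more can be done
None
```

The job is handed in: the keeper bar is shut in its catch, the leg sits within about 0.2 mm of the mark, and the gripper is still holding leg and closed lever there at about 43 N; I didn't recheck the things to be left alone, and one finger pressed on the open lever at up to about 70 N on a bad first descent.

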